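# Hang the dip baskets on the drying rail

## Robot

A 6-joint arm with a two-finger parallel gripper is mounted at the origin on a cart in front of the work surface, level with it; the furniture and walls round the work are solid. World frame = base frame: x ahead of the robot, y to its left, z up, the work surface at z = 0. Lengths are in m, angles in rad, forces in N, time in s.
With the tool pointing down it reaches from about 0.275 to 0.875 m from the base axis. Payload 12.5 kg.
Tool frame: the origin (TCP) lies on the centre line of the jaws, within the pads' length; the fingertips stand 25 mm ahead of it and the grasp point (between the pads) lies 6 mm ahead of it; z points along the fingers, y is the line along which they close (so a half turn about z gives the same grasp; the last joint's range is limited). The gripper opens to 85 mm and grips with 20 to 120 N. Pads are 22 mm wide; open, the fingers measure 114 mm over their backs; the gripper's body (76 mm by 85 mm) begins 54 mm behind the grasp point. The pads swing forward as they close: fully open they stand 13 mm farther back than shut.
Start: joints at [-1.346, 0.351, 1.652, -0, 1.139, -0.085], TCP at [0.168, -0.524, 0.256] pointing down, gripper open.
Joint ranges: [-2.75, 2.75], [-0.79, 2.1], [0.01, 2.65], [-1.57, 4.71], [0.07, 3.14], [-2.87, 2.87]. Speed limits (rad/s): [2.22, 2.22, 2.79, 3.14, 3.14, 3.14].

## Interface

Orientations are given as [roll, pitch, yaw] about the fixed x, y, z axes, in that order (R = Rz(yaw) Ry(pitch) Rx(roll)).
In Python, from plant import ctrl gives the robot as it stands. The module is installed in compiled form; this text tells all that it offers.
- The arm moves only by the tool step_arm, never from a script. Its argument "deltas" is a list that holds one entry, the list of rows, each a list of 5 numbers: the opening, from 0 (shut) to 1 (fully open), then the shift along the world's x, y, z in m, then the turn about the world's z in degrees. A call has 1 to 12 rows; each row is the pose to reach, as a shift and turn from the pose commanded when the call began; what a row does not reach only later rows make up. A row lasts 1/12 s, in which the tool goes at most 41.7 mm and 7.16 degrees, less where a joint would pass 70% of its speed; a pose out of reach is approached as far as the arm can. A call with a gripper value outside its range is refused whole. The fingers move at their own pace and stop on an object; "force" is the grip in N (left out, the last holds). Time passes only in rows, so rows that repeat a pose let the fingers close. It gives the time, the measured TCP pose, the force, the opening and the grip force at its end, in the units of the state.
- ctrl.sense(): the state, without advancing time (a new reading comes with each control period).
- ctrl.get_image(name): name is "side" or "top"; returns the picture (384x512x3 uint8, red, green, blue); there is no depth.
- ctrl.calibration(name): a dict with "mtx" (3x3 intrinsics, pixels), "k1" (the pictures are not rectified: a ray, as slopes to the right and down, at radius r is drawn at 1 + k1 r^2 times it, then the intrinsics apply), "pose" (4x4, takes a point from camera to world coordinates). Camera axes: x right, y up, looking along -z (the intrinsics and any distortion apply to the point x, -y, -z); pixel columns grow to the right and rows downward; lengths in m; the calibration is good to about 2 mm. A picture is of the moment at which its call begins. calibration takes no time and is no camera call.
- ctrl.hand_in(): hands the job in; it is judged then, once.
The state is a dict: "t": time; "joint_positions": joint angles; "qvel": joint speeds; "joint_efforts": joint torques, N m; "tcp_pos": TCP position; "tool_rot": TCP orientation; "contact_force": force on the tool from outside, world axes, zero at the start; "wrist_torque": the same for the moment, N m; "finger_gap": finger opening in m; "grasp_force": force on a finger pad.
Only numpy, scipy, OpenCV 4.12 (cv2) and the standard library are available. Lean on these libraries where they do the work, as an engineer would, in place of code of your own. Each camera call takes 0.05 s, during which the arm holds its last target. There are 200 camera calls.

## Task

Hang up every dip basket that stands on the bench to dry. Swing the latch lever of the hook case clear, open the lid all the way back and leave it open; then, for each basket, hook an S-hook from the case over the drying rail and hang the basket by its cross bar in that hook's lower curl, one basket to a hook, all left hanging freely. Leave the petri dish, beaker, dropper bottle and vial where they are.

Things in the scene. Friction and masses are not known exactly. Their poses are not given: they have to be found in the camera images.
- case_mid (a point): middle of the top of the hook case body, a narrow grey case fixed to the bench, 62 (x) x 214 (y) x 110 mm high; this point is 110 mm above the bench. x points from its front to its hinge side. Four S-hooks stand upright in slots, 50 mm apart along y, parallel to its x-z plane. A deep lid shell covers them; the shut case is 168 mm high.
- latch (a joint): angle of the latch: a flat steel lever on a vertical pivot in front of the case, near its +y end. 0: lies across the lid along the case's x and blocks it. Grows anticlockwise seen from above, to 1.75; from 1.2 it points sideways along +y, clear of the lid. Slight friction; stays where it is left.
- latch_peg (a point): black upright grip peg near the end of the latch lever, 12 mm diameter, 42 mm from the pivot axis; this point is 202 mm above the bench, the peg's top 13 mm higher, the lever's upper face 25 mm lower; x points from the pivot to the peg, so the pivot axis is 42 mm back along it
- case_lid (a joint): opening angle of the lid, 0 shut to 1.95; it swings up and back about an axis along y on the far top edge of the case (31 mm to +x of case_mid, at its height) and stays at any angle (stiff hinge, about 0.11 N m). Cannot rise while the latch lies across it.
- lid_handle (a point): middle of the lid's handle: a U of 9 mm steel wire on the lid's front face; its round cross bar runs along the case's y, 59 mm clear, with 41 mm of free space between bar and lid face. Shut, it is 108 mm to -x of the hinge axis and 44 mm above it, 154 mm above the bench. Turns with the lid.
- rail_mid (a point): middle of the axis of the drying rail: a fixed horizontal steel bar, 10 mm diameter, 420 mm long between two posts, 250 mm above the bench. y runs along the bar, x points away from the robot.
- hook_0_grip (a point): middle of the flat finger tab on top of an S-hook cut from plate 10 mm thick (its y); strap 8 mm wide, whole hook 152 mm tall, 50 g. Tab 20 mm wide in x, from 24 mm below this point to 14 mm above. z points up the hook. Upper curl over the rail: its far tip (x 10 to 19 mm) ends 49 mm below this point and the rail enters under it from +x. Foot 138 mm below.
- hook_0_curl (a point): where the rail axis lies in this hook's upper curl when hung, 34 mm below its grip point. Shank: x = -14 mm down to 34 mm below this point, then slants to x = +17 mm at 82 mm below. Lower curl opens upward on the -x side, flared tip at x = -24 mm, its top 64 mm below this point; a basket bar seated in it lies 90.6 mm below this point at x = 0. Hangs nearly upright; swings die out in seconds.
- hook_1_grip (a point): middle of the flat finger tab on top of an S-hook cut from plate 10 mm thick (its y); strap 8 mm wide, whole hook 152 mm tall, 50 g. Tab 20 mm wide in x, from 24 mm below this point to 14 mm above. z points up the hook. Upper curl over the rail: its far tip (x 10 to 19 mm) ends 49 mm below this point and the rail enters under it from +x. Foot 138 mm below.
- hook_1_curl (a point): where the rail axis lies in this hook's upper curl when hung, 34 mm below its grip point. Shank: x = -14 mm down to 34 mm below this point, then slants to x = +17 mm at 82 mm below. Lower curl opens upward on the -x side, flared tip at x = -24 mm, its top 64 mm below this point; a basket bar seated in it lies 90.6 mm below this point at x = 0. Hangs nearly upright; swings die out in seconds.
- hook_2_grip (a point): middle of the flat finger tab on top of an S-hook cut from plate 10 mm thick (its y); strap 8 mm wide, whole hook 152 mm tall, 50 g. Tab 20 mm wide in x, from 24 mm below this point to 14 mm above. z points up the hook. Upper curl over the rail: its far tip (x 10 to 19 mm) ends 49 mm below this point and the rail enters under it from +x. Foot 138 mm below.
- hook_2_curl (a point): where the rail axis lies in this hook's upper curl when hung, 34 mm below its grip point. Shank: x = -14 mm down to 34 mm below this point, then slants to x = +17 mm at 82 mm below. Lower curl opens upward on the -x side, flared tip at x = -24 mm, its top 64 mm below this point; a basket bar seated in it lies 90.6 mm below this point at x = 0. Hangs nearly upright; swings die out in seconds.
- hook_3_grip (a point): middle of the flat finger tab on top of an S-hook cut from plate 10 mm thick (its y); strap 8 mm wide, whole hook 152 mm tall, 50 g. Tab 20 mm wide in x, from 24 mm below this point to 14 mm above. z points up the hook. Upper curl over the rail: its far tip (x 10 to 19 mm) ends 49 mm below this point and the rail enters under it from +x. Foot 138 mm below.
- hook_3_curl (a point): where the rail axis lies in this hook's upper curl when hung, 34 mm below its grip point. Shank: x = -14 mm down to 34 mm below this point, then slants to x = +17 mm at 82 mm below. Lower curl opens upward on the -x side, flared tip at x = -24 mm, its top 64 mm below this point; a basket bar seated in it lies 90.6 mm below this point at x = 0. Hangs nearly upright; swings die out in seconds.
- basket_0_grip (a point): grasp point on a small white dip basket (may be absent), 90 g: its upright handle blade on the basket's -x side, 10 mm thick in y, 24 mm wide in x; this point is 80 mm above the underside, blade top 95 mm, bottom 13 mm. The tray, 56 x 48 mm, 24 mm high, is centred 79 mm to +x of this point. It starts with the handle towards the robot.
- basket_0_bar (a point): middle of the cross bar of the fixed wire bail over basket_0's tray: 8 mm round bar along the basket's y, 44 mm between the two uprights' axes, 85 mm above the underside, 75 mm to +x of the blade's middle
- basket_1_grip (a point): grasp point on a small white dip basket (may be absent), 90 g: its upright handle blade on the basket's -x side, 10 mm thick in y, 24 mm wide in x; this point is 80 mm above the underside, blade top 95 mm, bottom 13 mm. The tray, 56 x 48 mm, 24 mm high, is centred 79 mm to +x of this point. It starts with the handle towards the robot.
- basket_1_bar (a point): middle of the cross bar of the fixed wire bail over basket_1's tray: 8 mm round bar along the basket's y, 44 mm between the two uprights' axes, 85 mm above the underside, 75 mm to +x of the blade's middle
- basket_2_grip (a point): grasp point on a small white dip basket (may be absent), 90 g: its upright handle blade on the basket's -x side, 10 mm thick in y, 24 mm wide in x; this point is 80 mm above the underside, blade top 95 mm, bottom 13 mm. The tray, 56 x 48 mm, 24 mm high, is centred 79 mm to +x of this point. It starts with the handle towards the robot.
- basket_2_bar (a point): middle of the cross bar of the fixed wire bail over basket_2's tray: 8 mm round bar along the basket's y, 44 mm between the two uprights' axes, 85 mm above the underside, 75 mm to +x of the blade's middle
- petri: clear petri dish, 64 mm across, 16 mm high, just behind the rail, a bystander; origin at its underside
- beaker: small beaker, 41 mm across, 34 mm high, a bystander; origin at its underside
- dropper: white dropper bottle, 25 mm across, 78 mm high, a bystander; origin at its underside
- vial: brown vial, 30 mm across, 62 mm high, a bystander; origin at its underside
Not all that is in view belongs to the job. Of the things that look like the part that bears case_mid, the larger one is meant.

How it is judged:
On the way, in this order (a step that is already met when the one before it is completed fails the run):
1. the latch lever is swung clear while the lid is still shut (value of joint latch above 1.2 rad and value of joint case_lid below 0.1 rad), for 0.2 s.
2. the lid is open (value of joint case_lid above 1.4 rad), for 0.2 s.
3. a first hook hangs on the rail (((x of hook_0_curl in the frame of rail_mid between -0.009 and 0.009 m and z of hook_0_curl in the frame of rail_mid between -0.009 and 0.009 m and y of hook_0_curl in the frame of rail_mid between -0.2 and 0.2 m) or (x of hook_1_curl in the frame of rail_mid between -0.009 and 0.009 m and z of hook_1_curl in the frame of rail_mid between -0.009 and 0.009 m and y of hook_1_curl in the frame of rail_mid between -0.2 and 0.2 m) or (x of hook_2_curl in the frame of rail_mid between -0.009 and 0.009 m and z of hook_2_curl in the frame of rail_mid between -0.009 and 0.009 m and y of hook_2_curl in the frame of rail_mid between -0.2 and 0.2 m) or (x of hook_3_curl in the frame of rail_mid between -0.009 and 0.009 m and z of hook_3_curl in the frame of rail_mid between -0.009 and 0.009 m and y of hook_3_curl in the frame of rail_mid between -0.2 and 0.2 m))), for 0.3 s.
At the end, for the whole second after the job is handed in: every basket present hangs by its bar (within 1 cm of the seat, 2 cm along the bar) in the lower curl of its own S-hook, which hangs on the rail (within 9 mm of its axis, between the posts); no basket tipped over 1 rad (a swing is allowed); lid open beyond 1.3 rad (value of joint case_lid above 1.3 rad and ((x of hook_0_curl in the frame of rail_mid between -0.009 and 0.009 m and z of hook_0_curl in the frame of rail_mid between -0.009 and 0.009 m and y of hook_0_curl in the frame of rail_mid between -0.2 and 0.2 m and x of basket_0_bar in the frame of hook_0_curl between -0.011 and 0.011 m and z of basket_0_bar in the frame of hook_0_curl between -0.1006 and -0.0806 m and y of basket_0_bar in the frame of hook_0_curl between -0.021 and 0.021 m) or (x of hook_1_curl in the frame of rail_mid between -0.009 and 0.009 m and z of hook_1_curl in the frame of rail_mid between -0.009 and 0.009 m and y of hook_1_curl in the frame of rail_mid between -0.2 and 0.2 m and x of basket_0_bar in the frame of hook_1_curl between -0.011 and 0.011 m and z of basket_0_bar in the frame of hook_1_curl between -0.1006 and -0.0806 m and y of basket_0_bar in the frame of hook_1_curl between -0.021 and 0.021 m) or (x of hook_2_curl in the frame of rail_mid between -0.009 and 0.009 m and z of hook_2_curl in the frame of rail_mid between -0.009 and 0.009 m and y of hook_2_curl in the frame of rail_mid between -0.2 and 0.2 m and x of basket_0_bar in the frame of hook_2_curl between -0.011 and 0.011 m and z of basket_0_bar in the frame of hook_2_curl between -0.1006 and -0.0806 m and y of basket_0_bar in the frame of hook_2_curl between -0.021 and 0.021 m) or (x of hook_3_curl in the frame of rail_mid between -0.009 and 0.009 m and z of hook_3_curl in the frame of rail_mid between -0.009 and 0.009 m and y of hook_3_curl in the frame of rail_mid between -0.2 and 0.2 m and x of basket_0_bar in the frame of hook_3_curl between -0.011 and 0.011 m and z of basket_0_bar in the frame of hook_3_curl between -0.1006 and -0.0806 m and y of basket_0_bar in the frame of hook_3_curl between -0.021 and 0.021 m)) and angle between each of basket_0_bar, basket_1_bar, basket_2_bar's own z axis and vertical below 1 rad and ((x of hook_0_curl in the frame of rail_mid between -0.009 and 0.009 m and z of hook_0_curl in the frame of rail_mid between -0.009 and 0.009 m and y of hook_0_curl in the frame of rail_mid between -0.2 and 0.2 m and x of basket_1_bar in the frame of hook_0_curl between -0.011 and 0.011 m and z of basket_1_bar in the frame of hook_0_curl between -0.1006 and -0.0806 m and y of basket_1_bar in the frame of hook_0_curl between -0.021 and 0.021 m) or (x of hook_1_curl in the frame of rail_mid between -0.009 and 0.009 m and z of hook_1_curl in the frame of rail_mid between -0.009 and 0.009 m and y of hook_1_curl in the frame of rail_mid between -0.2 and 0.2 m and x of basket_1_bar in the frame of hook_1_curl between -0.011 and 0.011 m and z of basket_1_bar in the frame of hook_1_curl between -0.1006 and -0.0806 m and y of basket_1_bar in the frame of hook_1_curl between -0.021 and 0.021 m) or (x of hook_2_curl in the frame of rail_mid between -0.009 and 0.009 m and z of hook_2_curl in the frame of rail_mid between -0.009 and 0.009 m and y of hook_2_curl in the frame of rail_mid between -0.2 and 0.2 m and x of basket_1_bar in the frame of hook_2_curl between -0.011 and 0.011 m and z of basket_1_bar in the frame of hook_2_curl between -0.1006 and -0.0806 m and y of basket_1_bar in the frame of hook_2_curl between -0.021 and 0.021 m) or (x of hook_3_curl in the frame of rail_mid between -0.009 and 0.009 m and z of hook_3_curl in the frame of rail_mid between -0.009 and 0.009 m and y of hook_3_curl in the frame of rail_mid between -0.2 and 0.2 m and x of basket_1_bar in the frame of hook_3_curl between -0.011 and 0.011 m and z of basket_1_bar in the frame of hook_3_curl between -0.1006 and -0.0806 m and y of basket_1_bar in the frame of hook_3_curl between -0.021 and 0.021 m)) and ((x of hook_0_curl in the frame of rail_mid between -0.009 and 0.009 m and z of hook_0_curl in the frame of rail_mid between -0.009 and 0.009 m and y of hook_0_curl in the frame of rail_mid between -0.2 and 0.2 m and x of basket_2_bar in the frame of hook_0_curl between -0.011 and 0.011 m and z of basket_2_bar in the frame of hook_0_curl between -0.1006 and -0.0806 m and y of basket_2_bar in the frame of hook_0_curl between -0.021 and 0.021 m) or (x of hook_1_curl in the frame of rail_mid between -0.009 and 0.009 m and z of hook_1_curl in the frame of rail_mid between -0.009 and 0.009 m and y of hook_1_curl in the frame of rail_mid between -0.2 and 0.2 m and x of basket_2_bar in the frame of hook_1_curl between -0.011 and 0.011 m and z of basket_2_bar in the frame of hook_1_curl between -0.1006 and -0.0806 m and y of basket_2_bar in the frame of hook_1_curl between -0.021 and 0.021 m) or (x of hook_2_curl in the frame of rail_mid between -0.009 and 0.009 m and z of hook_2_curl in the frame of rail_mid between -0.009 and 0.009 m and y of hook_2_curl in the frame of rail_mid between -0.2 and 0.2 m and x of basket_2_bar in the frame of hook_2_curl between -0.011 and 0.011 m and z of basket_2_bar in the frame of hook_2_curl between -0.1006 and -0.0806 m and y of basket_2_bar in the frame of hook_2_curl between -0.021 and 0.021 m) or (x of hook_3_curl in the frame of rail_mid between -0.009 and 0.009 m and z of hook_3_curl in the frame of rail_mid between -0.009 and 0.009 m and y of hook_3_curl in the frame of rail_mid between -0.2 and 0.2 m and x of basket_2_bar in the frame of hook_3_curl between -0.011 and 0.011 m and z of basket_2_bar in the frame of hook_3_curl between -0.1006 and -0.0806 m and y of basket_2_bar in the frame of hook_3_curl between -0.021 and 0.021 m)) and horizontal distance between basket_0_bar and basket_1_bar above 0.03 m and horizontal distance between each of basket_0_bar, basket_1_bar and basket_2_bar above 0.03 m); the robot touches nothing.
It fails at once if the petri is pushed more than 5 cm away (distance of petri from where it was at the start of the episode above 0.05 m).
It fails at once if the beaker is pushed more than 5 cm away (distance of beaker from where it was at the start of the episode above 0.05 m).
It fails at once if the dropper is pushed more than 5 cm away (distance of dropper from where it was at the start of the episode above 0.05 m).
It fails at once if the vial is pushed more than 5 cm away (distance of vial from where it was at the start of the episode above 0.05 m).
Of basket_0, basket_1, basket_2 only 2 to 3 are there at a start; the rules pass over those that are not, and their reading is None.
At some moment in a run one of basket_0, basket_1, basket_2 may be knocked a few centimetres aside while the robot is not near it.
Once in a run the grip may slacken for a moment while it holds something.
It also fails if it takes over 210 s, if anything falls off the work surface, if the arm or the gripper's body presses on something with over 40 N, if the wrist force passes 120 N, or if a joint passes its speed limit or range.

## Working session

There is one attempt and no reset: what is moved stays moved. The work goes in short steps, Python scripts to look and compute and a tool call to move; the robot and the scene stay as the last step left them, time stands still between calls to the robot, and variables do not carry over. Pictures are saved under pics/ and viewed, at most 15 in all, crops included, and the job is handed in when it is done.

Besides the shell and the picture viewer there is one more tool, called after "Request:" in YAML: its name, and indented under it one key for each argument. step_arm: Moves the arm, as the interface text tells. Its arguments: {"type":"object","properties":{"deltas":{"type":"array"},"force":{"type":"number"}},"required":["deltas"]}

```bash
mkdir -p pics; cat > h.py <<'E'
import numpy as np, cv2
from plant import ctrl
def snap(n,f=None):
    im=ctrl.get_image(n)
    if f: cv2.imwrite('pics/'+f,cv2.cvtColor(im,cv2.COLOR_RGB2BGR))
    return im
def ray(n,u,v):
    c=ctrl.calibration(n);K=np.array(c['mtx']);P=np.array(c['pose'])
    d=np.array([(u-K[0,2])/K[0,0],(v-K[1,2])/K[1,1]]);s=d.copy()
    for _ in range(20): s=d/(1+c['k1']*(s@s))
    w=P[:3,:3]@np.array([s[0],-s[1],-1]);return P[:3,3],w
def onz(n,u,v,z):
    o,w=ray(n,u,v);return o+w*(z-o[2])/w[2]
def ony(n,u,v,y):
    o,w=ray(n,u,v);return o+w*(y-o[1])/w[1]
def onx(n,u,v,x):
    o,w=ray(n,u,v);return o+w*(x-o[0])/w[0]
def proj(n,p):
    c=ctrl.calibration(n);K=np.array(c['mtx']);P=np.array(c['pose'])
    q=P[:3,:3].T@(np.array(p)-P[:3,3]);s=np.array([q[0],-q[1]])/-q[2];s=s*(1+c['k1']*(s@s))
    return np.array([K[0,0]*s[0]+K[0,2],K[1,1]*s[1]+K[1,2]])
def tri(a,b):
    o1,w1=ray(*a);o2,w2=ray(*b)
    A=np.stack([w1,-w2],1);t=np.linalg.lstsq(A,o2-o1,rcond=None)[0]
    p,q=o1+t[0]*w1,o2+t[1]*w2;return (p+q)/2,np.linalg.norm(p-q)
E
python3 - <<'E'
from h import *
np.set_printoptions(precision=3,suppress=True)
for n in('top','side'):
    snap(n,n+'0.png');c=ctrl.calibration(n);print(n,c['mtx'],c['k1'],c['pose'])
s=ctrl.sense();print(s)
E
```

```text
top [[460.895   0.    259.336]
 [  0.    460.895 201.139]
 [  0.      0.      1.   ]] -0.07312764965171369 [[ 0.119  0.927 -0.357 -0.143]
 [-0.993  0.114 -0.035 -0.05 ]
 [ 0.008  0.358  0.934  1.82 ]
 [ 0.     0.     0.     1.   ]]
side [[449.12    0.    249.431]
 [  0.    449.12  203.434]
 [  0.      0.      1.   ]] 0.020137597166437534 [[-1.     0.016  0.009  0.503]
 [ 0.001 -0.422  0.906  1.221]
 [ 0.018  0.906  0.422  0.739]
 [ 0.     0.     0.     1.   ]]
{'t': 0.1, 'joint_positions': array([-1.346,  0.351,  1.652, -0.   ,  1.139, -0.085]), 'qvel': array([-0.   , -0.002, -0.002,  0.001,  0.001,  0.002]), 'joint_efforts': array([  0.   , -50.683, -29.188,  -0.   ,   0.003,   0.   ]), 'tcp_pos': array([ 0.168, -0.524,  0.256]), 'tool_rot': array([-3.141, -0.   ,  0.31 ]), 'contact_force': array([ 0.567,  0.533, -0.031]), 'wrist_torque': array([0.015, 0.003, 0.008]), 'grasp_force': 0.0, 'finger_gap': 0.08515362535569927}
```

View pics/top0.png

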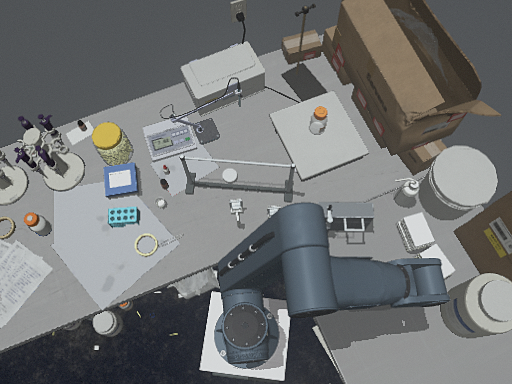

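View pics/side0.png

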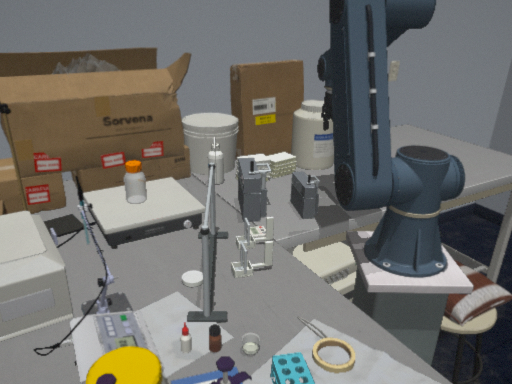

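The top view shows the rail from (180,158) to (293,167), a basket at (237,208), another part hidden near (273,210), and the case near (350,215). The side view shows the large case at (252,185) and a smaller decoy at (305,195). I'll enlarge those areas.

```bash
python3 - <<'E'
from h import *
a=cv2.imread('pics/top0.png')[145:245,215:395];b=cv2.imread('pics/side0.png')[125:290,180:340]
cv2.imwrite('pics/c1.png',np.vstack([cv2.resize(a,(800,444),interpolation=2),]))
cv2.imwrite('pics/c2.png',cv2.resize(b,None,fx=3.6,fy=3.6,interpolation=2))
np.set_printoptions(precision=4,suppress=True)
print(onz('top',180,158,.25),onz('top',293,167,.25))
E
```

```text
[0.5948 0.3285 0.25  ] [ 0.6096 -0.1002  0.25  ]
```

View pics/c1.png

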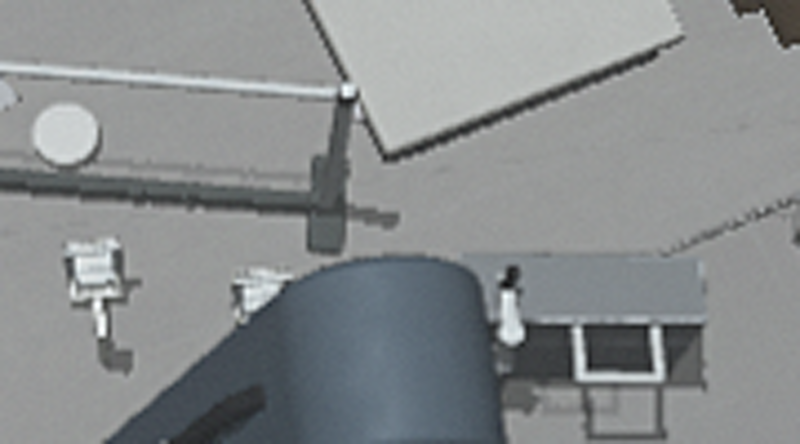

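View pics/c2.png

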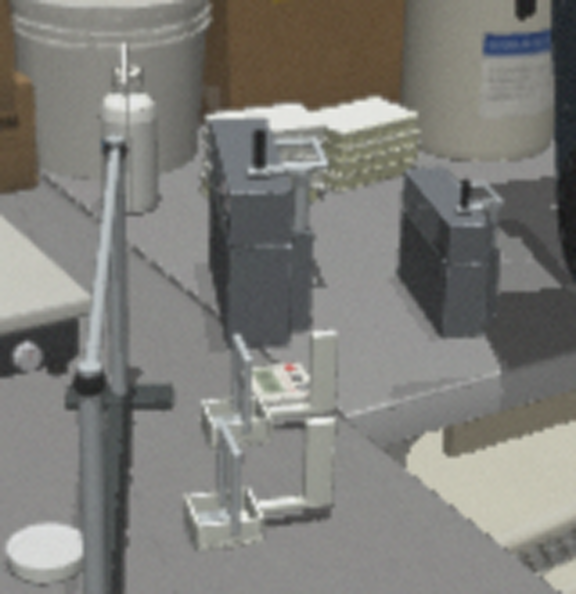

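The crops show the case lid at top-crop (490–705, 257–320), the peg at (512,272), the lever pivot at (510,335), and the handle bar at (582–660, 377). Two baskets are visible, with blades near (100,320) and another beside the arm.

```bash
python3 - <<'E'
from h import *
np.set_printoptions(precision=4,suppress=True)
T=lambda u,v:(215+u*.225,145+v*.225)
S=lambda u,v:(180+u/3.6,125+v/3.6)
z=lambda u,v,h:onz('top',*T(u,v),h)
print('peg top',z(512,268,.215)); print('pivot',z(511,335,.177))
print('peg tri',tri(('top',*T(513,268)),('side',*S(260,130))))
print('lid FR',z(705,320,.168),'BR',z(702,257,.168))
print('FL part',z(530,320,.168))
print('handle',z(582,377,.154),z(660,377,.154))
print('handle tri',tri(('top',*T(582,377)),('side',*S(325,165))))
print('handle side ends',[onz('side',*S(u,v),.154) for u,v in((323,165),(318,143))])
print('rail R',tri(('top',*T(347,92)),('side',*S(115,146))),'rail L side',onz('side',*S(90,378),.25))
for n,p in (('b0 bladetop',(100,300)),('b0 blade foot',(100,335))): print(n,z(*p,.095))
print('b0 bar ends',z(70,248,.085),z(118,243,.085))
print('b0 tray corners',z(70,300,.024),z(122,297,.024))
print('b0 side blade',onz('side',*S(320,422),.095),'b1',onz('side',*S(324,335),.095))
print('b0 side bar',onz('side',*S(222,422),.085),onz('side',*S(236,458),.085),'b1',onz('side',*S(238,338),.085),onz('side',*S(250,375),.085))
E
```

```text
peg top [ 0.4867 -0.2539  0.215 ]
pivot [ 0.4408 -0.2618  0.177 ]
peg tri (array([ 0.4838, -0.2541,  0.2156]), np.float64(0.005200302760889204))
lid FR [ 0.4778 -0.4284  0.168 ] BR [ 0.5355 -0.424   0.168 ]
FL part [ 0.4595 -0.2783  0.168 ]
handle [ 0.4185 -0.3278  0.154 ] [ 0.4265 -0.3946  0.154 ]
handle tri (array([ 0.4159, -0.3273,  0.153 ]), np.float64(0.005752319152658457))
handle side ends [array([ 0.4155, -0.3215,  0.154 ]), array([ 0.4181, -0.3864,  0.154 ])]
rail R (array([ 0.6109, -0.0997,  0.2536]), np.float64(0.004320559674983928)) rail L side [0.5939 0.3176 0.25  ]
b0 bladetop [0.4582 0.0953 0.095 ]
b0 blade foot [0.4256 0.0908 0.095 ]
b0 bar ends [0.508  0.1299 0.085 ] [0.5182 0.0874 0.085 ]
b0 tray corners [0.4796 0.129  0.024 ] [0.4884 0.0813 0.024 ]
b0 side blade [0.4336 0.0992 0.095 ] b1 [ 0.4238 -0.0547  0.095 ]
b0 side bar [0.5118 0.0842 0.085 ] [0.5002 0.1397 0.085 ] b1 [ 0.4997 -0.0659  0.085 ] [0.4891 0.0034 0.085 ]
```

Request:
step_arm:
  deltas:
    - [[0, 0.03, 0.02, 0.03, 7], [0, 0.06, 0.045, 0.03, 14], [0, 0.09, 0.065, 0.03, 21], [0, 0.12, 0.087, 0.03, 28], [0, 0.15, 0.108, 0.03, 35], [0, 0.18, 0.13, 0.03, 42], [0, 0.21, 0.15, 0.03, 49], [0, 0.24, 0.173, 0.03, 56], [0, 0.27, 0.195, 0.03, 63], [0, 0.3, 0.215, 0.03, 70], [0, 0.322, 0.226, 0.02, 77], [0, 0.322, 0.226, 0.02, 78]]
  force: 40

```text
t: 1.1
tcp_pos: [0.4923, -0.2951, 0.2745]
tool_rot: [-3.141, -0.002, 1.682]
contact_force: [0.2, 0.2, -0.0]
finger_gap: -0.0
grasp_force: 0.0
```

```bash
python3 - <<'E'
from h import *
s=ctrl.sense();print(s['tcp_pos'],s['tool_rot'],s['finger_gap'],s['joint_positions'])
a=snap('top','t1.png');b=snap('side','s1.png')
a=cv2.imread('pics/t1.png')[145:265,190:400];b=cv2.imread('pics/s1.png')[100:290,180:340]
A=cv2.resize(a,None,fx=1.9*1.35,fy=1.9*1.35,interpolation=2);print(A.shape)
cv2.imwrite('pics/c3.png',cv2.resize(a,(800,457),interpolation=2))
E
```

```text
[ 0.49231463 -0.29505746  0.27446216] [-3.14078162e+00 -1.84621308e-03  1.68179917e+00] -1.0646084945830886e-05 [-6.21377479e-01  3.77427945e-01  1.56611275e+00  8.91119141e-04
  1.19988962e+00 -7.32704829e-01]
(308, 539, 3)
```

View pics/c3.png

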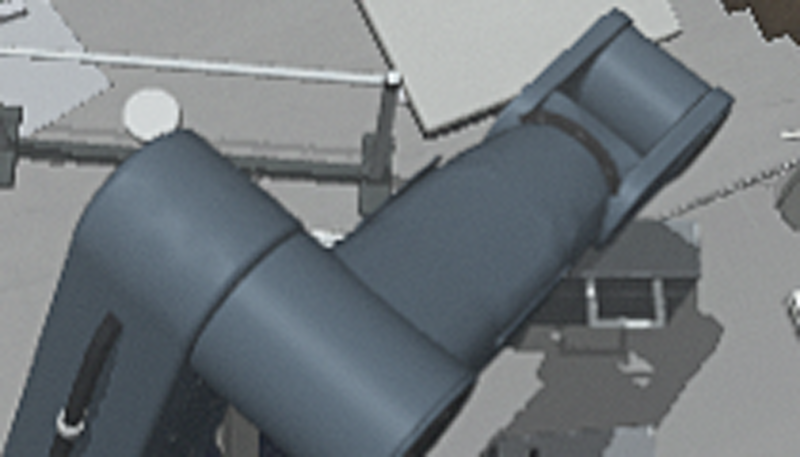

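Request:
step_arm:
  deltas:
    - [[0, 0, 0, -0.03, 0], [0, 0, 0, -0.064, 0], [0, 0, 0, -0.064, 0], [0, -0.001, 0.012, -0.064, 0], [0, -0.002, 0.024, -0.064, 0], [0, -0.004, 0.035, -0.064, 0], [0, -0.006, 0.047, -0.064, 0], [0, -0.01, 0.059, -0.064, 0], [0, -0.018, 0.07, -0.064, 0], [0, -0.024, 0.075, -0.064, 0], [0, -0.03, 0.078, -0.064, 0], [0, -0.03, 0.078, -0.064, 0]]

```text
t: 2.2
tcp_pos: [0.4589, -0.2191, 0.2127]
tool_rot: [3.142, -0.0, 1.672]
contact_force: [-0.4, -0.3, -0.3]
finger_gap: 0.0004
grasp_force: 0.0
```

```bash
python3 - <<'E'
from h import *
s=ctrl.sense();print(s['tcp_pos'],s['contact_force'])
snap('side','s2.png')
b=cv2.imread('pics/s2.png')[90:240,190:350]
cv2.imwrite('pics/c4.png',cv2.resize(b,None,fx=4,fy=4,interpolation=2))
E
```

```text
[ 0.45888116 -0.21910238  0.21267964] [-0.35883345 -0.32871251 -0.26207195]
```

View pics/c4.png

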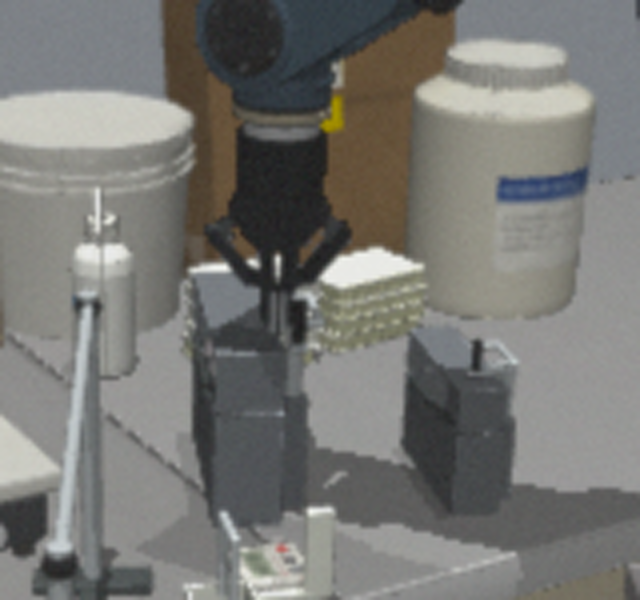

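The peg is now at crop (298,300), on the robot side of the shut fingers, so it appears swung. I'll compute the angle.

```bash
python3 - <<'E'
from h import *
print(onz('side',190+299/4,90+300/4,.215),onz('side',190+298/4,90+342/4,.182))
E
```

```text
[ 0.43918027 -0.21561703  0.215     ] [ 0.43938357 -0.20235142  0.182     ]
```

Request:
step_arm:
  deltas:
    - [[0, 0.004, 0, 0.03, 0], [0.5, 0.004, 0, 0.055, 0], [0.5, -0.005, -0.035, 0.055, 1], [0.5, -0.02, -0.07, 0.055, 1], [0.5, -0.032, -0.105, 0.055, 1], [0.5, -0.041, -0.138, 0.055, 1], [0.5, -0.041, -0.138, 0.05, 1], [0.5, -0.041, -0.138, 0.02, 1], [0.5, -0.041, -0.138, -0.01, 1], [0.5, -0.041, -0.138, -0.03, 1], [0.5, -0.041, -0.138, -0.05, 1], [0.5, -0.041, -0.138, -0.051, 1]]

```text
t: 3.25
tcp_pos: [0.4175, -0.3569, 0.1578]
tool_rot: [-3.138, -0.004, 1.688]
contact_force: [0.2, -0.3, -1.2]
finger_gap: 0.0427
grasp_force: 0.0
```

```bash
python3 - <<'E'
from h import *
s=ctrl.sense();print(s['tcp_pos'],s['contact_force'],s['finger_gap'])
snap('side','s3.png')
b=cv2.imread('pics/s3.png')[90:240,190:350]
cv2.imwrite('pics/c5.png',cv2.resize(b,None,fx=4,fy=4,interpolation=2))
E
```

```text
[ 0.41754185 -0.35687593  0.15782897] [ 0.17806462 -0.30432129 -1.23177638] 0.04272934207939627
```

View pics/c5.png

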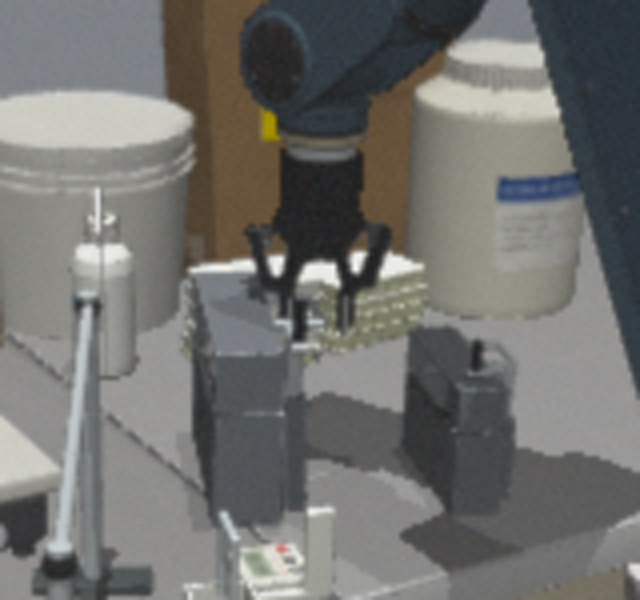

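Request:
step_arm:
  deltas:
    - [[0, 0, 0, 0, 0], [0, 0, 0, 0, 0], [0, 0, 0, 0, 0], [0, 0, 0, 0, 0], [0, 0.008, 0.001, 0.016, 0], [0, 0.018, 0.002, 0.03, 0], [0, 0.03, 0.0035, 0.043, 0], [0, 0.0435, 0.005, 0.053, 0], [0, 0.0585, 0.0067, 0.062, 0], [0, 0.075, 0.0085, 0.068, 0], [0, 0.092, 0.0105, 0.0715, 0], [0, 0.109, 0.0125, 0.0725, 0]]
  force: 30

```text
t: 4.3
tcp_pos: [0.5286, -0.3459, 0.2363]
tool_rot: [3.14, 0.003, 1.688]
contact_force: [-2.2, -3.5, 2.6]
finger_gap: 0.0081
grasp_force: 30.3
```

Request:
step_arm:
  deltas:
    - [[0, 0.0172, 0.0017, -0.0016, 0], [0, 0.0342, 0.0035, -0.0055, 0], [0, 0.0505, 0.0055, -0.0125, 0], [0, 0.065, 0.007, -0.0215, 0], [0, 0.073, 0.008, -0.0275, 0], [0, 0.073, 0.008, -0.0275, 0]]

```text
t: 4.8
tcp_pos: [0.6025, -0.3375, 0.2065]
tool_rot: [3.139, 0.002, 1.689]
contact_force: [4.0, -2.6, 3.2]
finger_gap: 0.0078
grasp_force: 30.4
```

```bash
python3 - <<'E'
from h import *
s=ctrl.sense();print(s['tcp_pos'],s['contact_force'],s['finger_gap'],s['grasp_force'])
snap('side','s4.png')
b=cv2.imread('pics/s4.png')[90:240,190:350]
cv2.imwrite('pics/c6.png',cv2.resize(b,None,fx=4,fy=4,interpolation=2))
E
```

```text
[ 0.60245571 -0.33754921  0.20649671] [ 4.01261714 -2.57241132  3.17391333] 0.007841897774745634 30.43068677186966
```

View pics/c6.png

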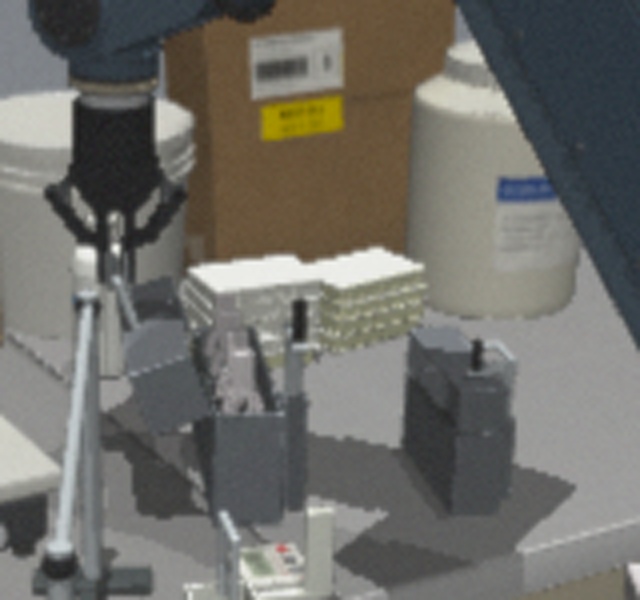

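Request:
step_arm:
  deltas:
    - [[0.5, 0, 0, 0, 0], [0.5, 0, 0, 0, 0], [0.5, 0, 0, 0, 0], [0.5, 0, 0, 0.04, 0], [0.5, 0, 0, 0.08, 0], [0.5, 0, 0, 0.12, 0], [0.5, -0.03, -0.02, 0.13, -7], [0.5, -0.06, -0.04, 0.13, -14], [0.5, -0.09, -0.06, 0.13, -21], [0.5, -0.12, -0.08, 0.13, -28], [0.5, -0.15, -0.1, 0.13, -35], [0.5, -0.18, -0.12, 0.13, -42]]

```text
t: 5.85
tcp_pos: [0.4189, -0.4578, 0.3366]
tool_rot: [-3.142, -0.0, 0.95]
contact_force: [0.1, -1.5, 0.3]
finger_gap: 0.0428
grasp_force: 0.0
```

Request:
step_arm:
  deltas:
    - [[0.4, -0.03, -0.02, 0, -7], [0.4, -0.06, -0.04, 0, -14], [0.4, -0.1, -0.06, 0, -21], [0.4, -0.14, -0.07, 0, -28], [0.4, -0.18, -0.08, 0, -35], [0.4, -0.22, -0.08, 0, -42], [0.4, -0.26, -0.08, 0, -48], [0.4, -0.3, -0.08, 0, -48], [0.4, -0.34, -0.08, 0, -48], [0.4, -0.38, -0.08, 0, -48], [0.4, -0.42, -0.08, 0, -48], [0.4, -0.46, -0.08, 0, -48]]

```text
t: 6.85
tcp_pos: [-0.0412, -0.5365, 0.3366]
tool_rot: [3.141, -0.0, 0.118]
contact_force: [-0.4, -1.7, -0.3]
finger_gap: 0.0341
grasp_force: 0.0
```

```bash
python3 - <<'E'
from h import *
s=ctrl.sense();print(s['tcp_pos'],s['tool_rot'],s['joint_positions'])
snap('side','s5.png');snap('top','t5.png')
b=cv2.imread('pics/s5.png')[120:290,190:350]
a=cv2.imread('pics/t5.png')[140:250,165:385]
cv2.imwrite('pics/c7.png',cv2.resize(a,(800,400),interpolation=2))
cv2.imwrite('pics/c8.png',cv2.resize(b,None,fx=3.5,fy=3.5,interpolation=2))
E
```

```text
[-0.04123668 -0.53653253  0.33662214] [ 3.14142811e+00 -1.49373271e-05  1.17749616e-01] [-1.73405079e+00  2.57326124e-01  1.57723182e+00  6.21345097e-05
  1.30688076e+00 -2.81020286e-01]
```

View pics/c7.png

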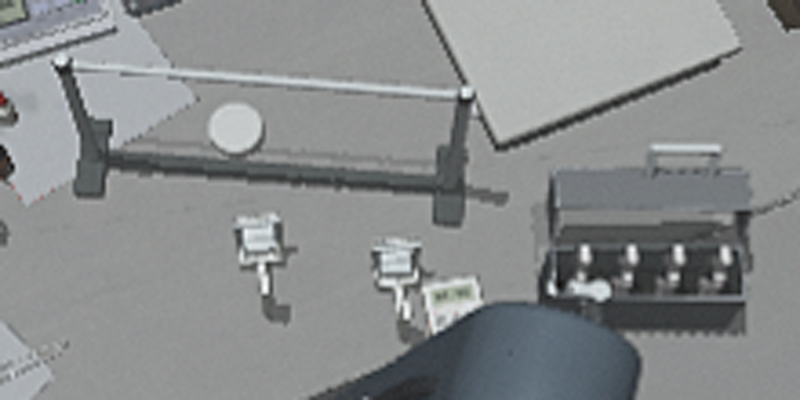

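View pics/c8.png

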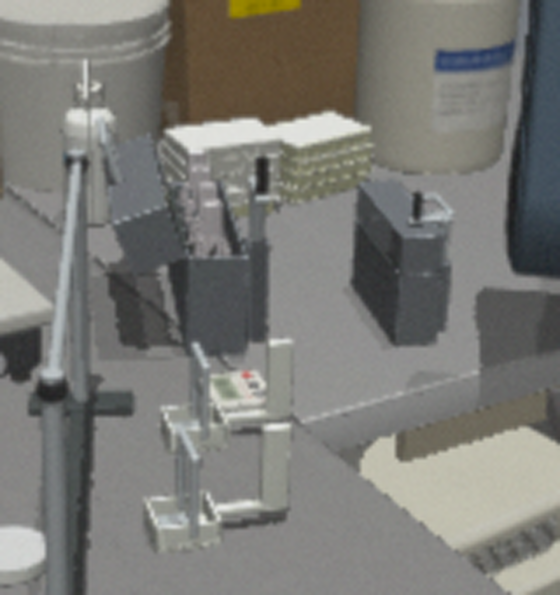

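Both crops are clear. There are two baskets, at top crop (260,240) and (398,265). The lid is back and four hook tabs show at (585,252), (631,252), (679,254) and (724,255). Next I'll find their positions and heights.

```bash
python3 - <<'E'
from h import *
np.set_printoptions(precision=4,suppress=True)
im=cv2.imread('pics/t5.png');g=im.min(2)
# bright blobs near hook tabs
roi=g[205:222,312:375]
for th in(165,185):
  n,l,st,c=cv2.connectedComponentsWithStats((roi>th).astype(np.uint8))
  for i in range(1,n):
    if st[i,4]>2: print(th,st[i],c[i]+[312,205])
T=lambda u,v:(165+u/3.636,140+v/3.636);S=lambda u,v:(190+u/3.5,120+v/3.5)
for h in(.155,.165):
  print(h,[onz('top',*T(u,v),h)[:2] for u,v in((585,250),(631,250),(679,252),(724,253))])
  print([ (proj('side',onz('top',*T(u,v),h))-[190,120])*3.5 for u,v in((585,250),(724,253))])
print('peg',onz('top',*T(598,289),.215))
# case walls top z=.110 corners
print('case front edge',onz('top',*T(743,299),.11),onz('top',*T(545,297),.11))
# rail
for p in((65,67),(467,95)): print('railtop',onz('top',*T(*p),.255))
print('rail side',onz('side',*S(74,158),.255),onz('side',*S(50,385),.255))
for nm,p in(('A blade',(264,266)),('B',(402,292))): print(nm,onz('top',*T(*p),.095), 'tip/foot')
print('A bar',onz('top',*T(240,218),.085),onz('top',*T(279,215),.085),'B bar',onz('top',*T(376,244),.085),onz('top',*T(420,240),.085))
s=np.array
for nm,P in(('A',((277,425),(182,430),(195,463))),('B',((281,341),(197,345),(208,378)))):
  print(nm,'side blade',onz('side',*S(*P[0]),.095),'bar',onz('side',*S(*P[1]),.085),onz('side',*S(*P[2]),.085))
E
sed -n 1,1p /dev/null
```

```text
165 [13  3  2  4  8] [325.5 209.5]
165 [26  3  2  4  8] [338.5 209.5]
165 [39  3  2  4  8] [351.5 209.5]
165 [51  3  3  4  9] [364.1111 209.6667]
165 [10 10 11  7 40] [327.025 218.8  ]
165 [25 10  2  2  3] [337.3333 215.6667]
165 [37 10  2  2  3] [349.6667 215.6667]
165 [ 4 13  2  3  5] [316.4 219.2]
185 [13  3  2  4  8] [325.5 209.5]
185 [26  3  2  4  8] [338.5 209.5]
185 [39  3  2  4  8] [351.5 209.5]
185 [52  3  2  4  5] [364.2 209.8]
185 [ 4 13  2  3  4] [316.25 219.25]
185 [10 13 11  4 28] [327.7857 219.25  ]
0.155 [array([ 0.494 , -0.2459]), array([ 0.4999, -0.2946]), array([ 0.5039, -0.3456]), array([ 0.5086, -0.3935])]
[array([204.1056, 202.5977]), array([190.7629, 152.0356])]
0.165 [array([ 0.4901, -0.2447]), array([ 0.4961, -0.2931]), array([ 0.5   , -0.3438]), array([ 0.5047, -0.3915])]
[array([208.0988, 193.7876]), array([194.4777, 144.0354])]
peg [ 0.4306 -0.2548  0.215 ]
case front edge [ 0.4757 -0.4255  0.11  ] [ 0.4521 -0.2119  0.11  ]
railtop [0.592  0.3161 0.255 ]
railtop [ 0.611  -0.1014  0.255 ]
rail side [ 0.6112 -0.0967  0.255 ] [0.5946 0.3269 0.255 ]
A blade [0.4556 0.0945 0.095 ] tip/foot
B [ 0.4441 -0.0583  0.095 ] tip/foot
A bar [0.5118 0.1294 0.085 ] [0.5206 0.0869 0.085 ] B bar [ 0.4996 -0.0239  0.085 ] [ 0.5102 -0.0716  0.085 ]
A side blade [0.4327 0.0946 0.095 ] bar [0.5108 0.0878 0.085 ] [0.4997 0.14   0.085 ]
B side blade [ 0.4227 -0.0592  0.095 ] bar [ 0.4992 -0.0682  0.085 ] [ 0.4891 -0.0042  0.085 ]
```

```bash
python3 - <<'E'
from h import *
a=cv2.imread('pics/t5.png')[196:228,308:375];b=cv2.imread('pics/s5.png')[150:210,225:275]
c=cv2.imread('pics/t5.png')[190:236,215:290]
A=cv2.resize(a,(800,384),interpolation=0);
cv2.imwrite('pics/c9.png',np.vstack([np.hstack([cv2.resize(b,(250,300),interpolation=0),cv2.resize(c,(490,300),interpolation=0)]),cv2.resize(a,(740,299),interpolation=0)]))
E
```

```text
(no output)
```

View pics/c9.png

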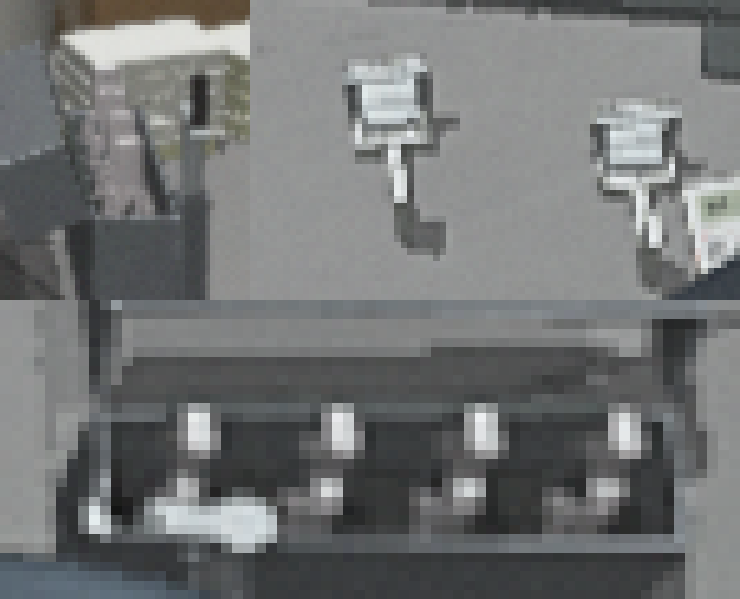

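The hook tab tops are 2×4 px blobs at full-image (325.5,209.5), (338.5,209.5), (351.5,209.5) and (364.2,209.8). Their height is still uncertain, so I'll read the side-view colour numerically.

```bash
python3 - <<'E'
from h import *
im=cv2.imread('pics/s5.png').astype(int)
d=im[...,2]-im[...,1]+0*im[...,0]
print('cols 240..256');
for v in range(158,196): print(v,' '.join('%3d/%2d'%(im[v,u,1],d[v,u]) for u in range(240,256)))
E
```

```text
cols 240..256
158 224/-1 224/-1 225/-1 225/-1 223/-1 225/-1 225/-2 223/-1 223/-1 225/ 0 224/ 0 226/-1 225/-1 224/ 0 225/-1 224/-1
159 211/-1 221/-1 223/ 0 224/-1 224/ 0 225/-1 223/-1 224/-1 223/ 0 225/-2 224/ 0 225/-1 226/-2 224/-1 224/ 0 225/-3
160 152/-1 192/-1 220/-1 223/-1 225/-1 225/-1 222/ 0 224/-2 223/-1 224/-1 224/ 0 224/-1 224/-1 222/-2 221/-1 221/ 0
161 103/ 0 129/-1 191/-3 220/-2 223/-1 225/-1 223/-1 222/-1 222/-2 220/-2 218/-1 216/ 0 215/-1 209/-1 200/-1 189/-3
162  95/ 0 102/-2 131/-3 176/ 0 222/-1 222/-1 217/-1 212/-1 189/ 0 180/-2 158/ 0 158/ 1 155/-1 152/-2 148/-2 144/-1
163 110/-1 103/ 0 101/ 0 139/-2 207/-1 213/-1 211/ 1 205/ 0 161/ 2 143/-3 124/ 1 127/-1 128/ 1 128/-1 127/-1 130/ 0
164 139/-2 123/ 0 100/ 3 106/ 1 140/ 3 143/ 2 139/ 4 139/ 2 126/ 3 135/ 1 129/-1 125/-3 125/ 0 125/-1 132/ 0 141/ 0
165 117/-2 143/ 0 131/-2 101/ 2 132/ 3 132/ 2 122/ 2 127/ 4 125/ 5 139/-2 125/-1 123/-1 130/ 0 133/ 0 144/ 1 147/-1
166  99/-1 124/-3 159/-1 113/ 0 133/ 3 136/ 2 134/ 2 136/ 3 133/ 1 145/ 0 130/-1 129/-2 125/ 0 127/ 0 129/ 0 130/-2
167 106/ 0 103/-1 118/ 0 116/ 1 139/ 3 159
[... 2621 characters left out ...]
5/ 0
190  78/-2  76/-4  65/-3  75/-2  62/-2  87/ 0 126/ 3 128/ 4 135/ 3 133/ 4 122/ 3  94/ 4 127/ 6 130/ 4 135/ 4  99/ 1
191  79/-2  76/ 0  77/-5 100/-5  66/-3  90/ 1 128/ 4 123/ 3 131/ 5 126/ 3  90/ 1  83/-1 126/ 3 122/ 4 142/ 2 126/ 1
192  77/-1  80/-2  83/-3  99/-3  82/-2  99/ 2 132/ 4 132/ 2 131/ 2 107/ 2  70/ 2  92/ 3 126/ 0 116/ 3 130/ 5 117/ 2
193  77/-3  78/ 0  82/-3  84/-1 119/-3 105/-2 112/ 0 118/ 0 130/ 0 110/-1 100/-4 127/-3 134/-3 122/-4 126/-3 122/-2
194  65/-1  55/-2  56/-3  62/ 0  85/-4  82/-3  82/-5  82/-3  85/-3  79/-2  82/-5  89/-5  86/-4  86/-6  90/-6  86/-4
195  48/ 0  51/-2  51/-1  59/-3  84/-4  82/-3  71/-2  79/-5  80/-5  81/-5  79/-2  81/-5  79/-5  79/-4  81/-4  82/-6
```

```bash
python3 - <<'E'
from h import *
np.set_printoptions(precision=4,suppress=True)
t=[(325.5,209.5),(338.5,209.5),(351.5,209.5),(364.2,209.7)];s=[(250.3,177.7),(248.7,172.5),(247.2,167.6),(246.,162.9)]
for a,b in zip(t,s): print(tri(('top',*a),('side',*b)), onz('top',*a,.16)[:2],onz('side',*b,.16)[:2])
E
```

```text
(array([ 0.4884, -0.244 ,  0.1572]), np.float64(0.002908737024444097)) [ 0.4888 -0.244 ] [ 0.4871 -0.2353]
(array([ 0.4942, -0.2939,  0.1575]), np.float64(0.003295952597977437)) [ 0.4949 -0.2938] [ 0.4927 -0.2854]
(array([ 0.4999, -0.3438,  0.1577]), np.float64(0.003782610976748344)) [ 0.501  -0.3438] [ 0.4982 -0.3353]
(array([ 0.5047, -0.3927,  0.1584]), np.float64(0.003929181098995929)) [ 0.5062 -0.3928] [ 0.5029 -0.386 ]
```

Request:
step_arm:
  deltas:
    - [[0.4, 0.036, 0.016, 0, 0], [0.4, 0.072, 0.033, 0, 0], [0.4, 0.108, 0.049, 0, 0], [0.4, 0.144, 0.065, 0, 0], [0.4, 0.18, 0.082, 0, 0], [0.4, 0.216, 0.098, 0, 0], [0.4, 0.252, 0.114, 0, 0], [0.4, 0.288, 0.13, 0, 0], [0.4, 0.324, 0.147, 0, 0], [0.4, 0.36, 0.163, 0, 0], [0.4, 0.396, 0.18, 0, 0], [0.4, 0.432, 0.196, 0, 0]]

```text
t: 7.95
tcp_pos: [0.3945, -0.3393, 0.3366]
tool_rot: [3.142, -0.0, 0.118]
contact_force: [-0.6, -1.0, 0.4]
finger_gap: 0.0343
grasp_force: 0.0
```

Request:
step_arm:
  deltas:
    - [[0.4, 0.036, 0.016, 0, 0], [0.4, 0.072, 0.033, -0.01, 0], [0.4, 0.1035, 0.0465, -0.03, 0], [0.4, 0.1035, 0.0465, -0.07, 0], [0.4, 0.1035, 0.0465, -0.1, 0], [0.4, 0.1035, 0.0465, -0.1, 0], [0.4, 0.1035, 0.0465, -0.1, 0]]

```text
t: 8.53
tcp_pos: [0.496, -0.2942, 0.2361]
tool_rot: [-3.14, 0.002, 0.118]
contact_force: [0.8, 0.7, 1.3]
finger_gap: 0.034
grasp_force: 0.0
```

```bash
python3 - <<'E'
from h import *
np.set_printoptions(precision=4,suppress=True)
s=ctrl.sense();print(s['tcp_pos'],s['tool_rot'],s['finger_gap'])
print('grasp pt needs at hook1 (.4945,-.2938); err',np.array([.4945,-.2938])-s['tcp_pos'][:2])
E
```

```text
[ 0.496  -0.2942  0.2361] [-3.1399  0.0017  0.1181] 0.03403819830557656
grasp pt needs at hook1 (.4945,-.2938); err [-0.0015  0.0004]
```

Request:
step_arm:
  deltas:
    - [[0.4, -0.001, 0, -0.03, 0], [0.4, -0.001, 0, -0.06, 0], [0.4, -0.001, 0, -0.08, 0], [0.4, -0.001, 0, -0.086, 0], [0.4, -0.001, 0, -0.086, 0], [0, -0.001, 0, -0.086, 0], [0, -0.001, 0, -0.086, 0], [0, -0.001, 0, -0.086, 0], [0, -0.001, 0, -0.086, 0], [0, -0.001, 0, -0.086, 0]]
  force: 50

```text
t: 9.37
tcp_pos: [0.4963, -0.2958, 0.1527]
tool_rot: [3.138, -0.003, 0.118]
contact_force: [-0.3, -1.3, 8.1]
finger_gap: 0.0093
grasp_force: 50.3
```

```bash
python3 - <<'E'
from h import *
s=ctrl.sense();print(s['tcp_pos'],s['finger_gap'],s['grasp_force'],s['contact_force'])
E
```

```text
[ 0.49627454 -0.29582463  0.15268618] 0.009339673087578463 50.28376579284668 [-0.25433066 -1.33846712  8.05135007]
```

Request:
step_arm:
  deltas:
    - [[0, 0, 0, 0.02, 0], [0, 0, 0, 0.04, 0], [0, 0, 0, 0.07, 0], [0, 0, 0, 0.1, 0], [0, 0, 0, 0.13, 0], [0, 0, 0, 0.165, 0], [0, 0, 0, 0.165, 0], [0, 0, 0, 0.165, 0]]

```text
t: 10.03
tcp_pos: [0.4957, -0.2951, 0.318]
tool_rot: [3.138, -0.004, 0.118]
contact_force: [0.2, -0.9, -0.9]
finger_gap: 0.0092
grasp_force: 49.5
```

```bash
python3 - <<'E'
from h import *
s=ctrl.sense();print(s['tcp_pos'],s['finger_gap'],s['grasp_force'],s['contact_force'],s['tool_rot'])
E
```

```text
[ 0.49568723 -0.295075    0.31804832] 0.009179446656308625 49.50254201889038 [ 0.17881077 -0.88961489 -0.9350026 ] [ 3.13836794 -0.00368161  0.11784618]
```

Request:
step_arm:
  deltas:
    - [[0, 0.005, 0.03, 0, -0.5], [0, 0.01, 0.065, 0, -1], [0, 0.015, 0.1, 0, -1.5], [0, 0.02, 0.135, 0, -2], [0, 0.025, 0.17, 0, -2.5], [0, 0.03, 0.205, 0, -3], [0, 0.035, 0.24, 0, -3.5], [0, 0.04, 0.275, 0, -4], [0, 0.045, 0.305, 0, -4.4], [0, 0.05, 0.325, 0, -4.4], [0, 0.05, 0.325, 0, -4.4], [0, 0.05, 0.325, 0, -4.4]]

```text
t: 11.03
tcp_pos: [0.5448, 0.0309, 0.3145]
tool_rot: [-3.142, 0.001, 0.043]
contact_force: [0.2, 0.1, -0.9]
finger_gap: 0.0091
grasp_force: 49.5
```

```bash
python3 - <<'E'
from h import *
s=ctrl.sense();print(s['tcp_pos'],s['finger_gap'],s['grasp_force'],s['tool_rot'])
snap('side','s6.png')
b=cv2.imread('pics/s6.png')
p=s['tcp_pos'];g=p-[0,0,.006]
for q in (g+[0,0,.014],g-[0,0,.138],[.6057,.03,.25]): 
    u=proj('side',q);print(u)
u0,v0=np.round(proj('side',g-[0,0,.06])).astype(int)
print(u0,v0);c=b[v0-60:v0+50,u0-70:u0+70];cv2.imwrite('pics/c10.png',cv2.resize(c,None,fx=5,fy=5,interpolation=0))
E
```

```text
[0.54484786 0.0309255  0.31448355] 0.00913268038351941 49.45523142814636 [-3.14157658e+00  1.49116741e-03  4.29148193e-02]
[231.0340582  158.53633993]
[230.99782186 207.64677395]
[209.7578012  182.10092303]
231 183
```

View pics/c10.png

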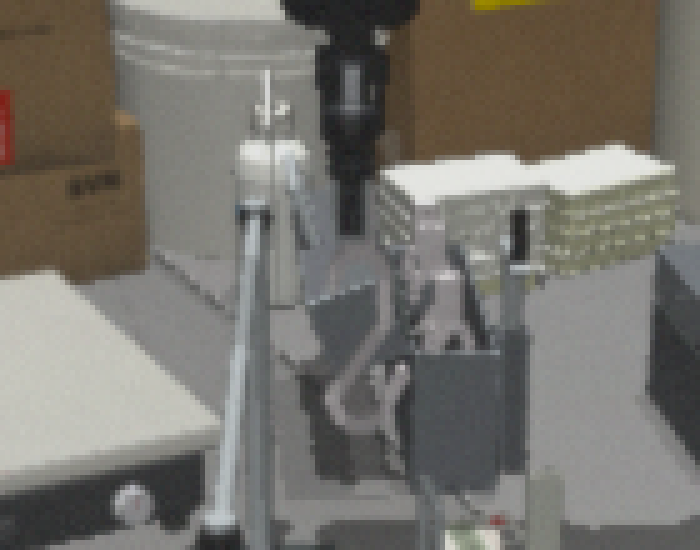

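The hook is upright in the grip, with its foot at crop (365,432). It hangs about 5 mm lower and 6 mm nearer the robot than nominal. The rail passes at crop u≈242 at that height, so I'll correct for both offsets.

Request:
step_arm:
  deltas:
    - [[0, 0, 0, 0.006, 0], [0, 0, 0, 0.006, 0], [0, 0.01, 0, 0.006, 0], [0, 0.02, 0, 0.006, 0], [0, 0.03, 0, 0.006, 0], [0, 0.04, 0, 0.006, 0], [0, 0.05, 0, 0.006, 0], [0, 0.06, 0, 0.006, 0], [0, 0.067, 0, 0.006, 0], [0, 0.067, 0, 0.006, 0], [0, 0.067, 0, 0.006, 0]]

```text
t: 12.0
tcp_pos: [0.6121, 0.0297, 0.3211]
tool_rot: [-3.142, 0.0, 0.04]
contact_force: [0.6, 0.4, -1.0]
finger_gap: 0.0093
grasp_force: 49.4
```

```bash
python3 - <<'E'
from h import *
s=ctrl.sense();print(s['tcp_pos'],s['finger_gap'],s['grasp_force'],s['contact_force'])
snap('side','s7.png');b=cv2.imread('pics/s7.png').astype(int)
d=b[...,2]-b[...,1]
for v in range(160,214): print(v,' '.join('%3d/%2d'%(b[v,u,1],d[v,u]) for u in range(199,223)))
E
```

```text
[0.61205236 0.02974737 0.32112385] 0.009347763470933867 49.42511558532715 [ 0.58799388  0.39284525 -1.03816477]
160 133/ 1 130/ 3 138/ 0 130/ 1 101/-2  68/ 0  41/ 4  38/-2  41/ 0  49/-2  75/-2 101/-3  98/ 3 120/-1 152/-1 150/ 0 139/-1 152/ 1 148/-1 142/-3 174/-4 156/-5 138/-7 114/-1
161 132/ 2 130/-1 135/-1 131/-1 105/-1  70/-3  40/ 1  49/ 1  40/ 0  43/ 0  72/-2  98/-3 103/ 2 120/ 1 147/ 0 149/ 0 138/ 0 150/-2 144/-1 118/-2 124/-3 141/-6 131/-5 127/-5
162 133/ 1 134/ 0 133/ 1 131/-1 110/-2  69/-3  42/-1  42/ 0  37/-1  38/-2  66/-2  97/ 0 102/ 1 102/ 1 138/-2 146/ 1 138/-2 147/-1 146/ 2 139/-1 122/-6 134/-8 141/-6 135/-4
163 132/ 1 132/ 1 137/-2 135/ 0 108/-4  67/-1  42/ 2  43/-2  41/ 1  43/-3  62/-1  98/-1 101/ 2 105/-2 119/-2 123/ 1 132/-2 135/ 0 148/-2 144/-3 129/-5 130/-5 138/-4 121/-3
164 133/-1 133/ 1 135/ 1 134/ 1 112/-3  68/-2  39/ 0  40/-1  45/ 1  43/ 0  62/ 0 100/-3 104/ 2 102/ 0  99/-2 104/-4 127/ 1 133/-2 146/ 0 144/-1 123/-3 118/-4 134/-3 131/-4
165 136/ 0 135/ 1 136/ 0 137/-1 117/ 0  76/-2  43/ 0  40/ 1  40/ 2  46/-5  64/ 1 101/-3 108/ 1  86/ 0  66/ 0  69/ 1 118/ 1 134/-
[... 7599 characters left out ...]
16/ 2 108/ 1
210 147/ 0 144/ 0 142/ 0 141/ 1 137/ 2 143/-1 155/-4 190/-7 189/-6 163/-4 123/-1 110/-3 107/-4 109/-4 106/-4 101/-5  98/-2 116/ 1 118/ 1 119/-2 118/-1 118/ 0 114/ 1 116/ 0
211 137/ 1 136/ 1 136/ 1 134/-1 132/ 0 138/-1 163/-6 190/-6 186/-7 157/-5 125/-2 111/-2 105/-4 110/-3 106/-4 101/-5  97/ 0 119/-3 118/ 0 114/-1 117/ 2 120/ 0 120/-2 115/ 1
212 132/-1 129/-1 120/ 0 109/ 0 113/ 0 124/-1 171/-8 191/-6 184/-7 156/-6 134/ 0 111/-2 107/-4 109/-3 105/-5 100/-4 106/-1 129/ 2 123/-1 118/-2 119/-4 119/-1 117/ 0 112/ 2
213  93/-1  84/ 0 100/ 0 130/ 0 135/ 1 142/-1 177/-6 193/-6 182/-5 148/-4 134/ 0 111/-2 107/-6 110/-4 106/-3 103/-5 109/-1 132/ 0 120/ 0 115/ 0 119/ 1 117/ 0 121/-3 111/ 1
```

The curl's gap (u 206–212.5) is centred over the rail (u≈209.7), so I'll lower now.

Request:
step_arm:
  deltas:
    - [[0, 0, 0, -0.007, 0], [0, 0, 0, -0.014, 0], [0, 0, 0, -0.02, 0], [0, 0, 0, -0.024, 0], [0, 0, 0, -0.027, 0], [0, 0, 0, -0.028, 0], [0, 0, 0, -0.028, 0]]

```text
t: 12.63
tcp_pos: [0.612, 0.0302, 0.2935]
tool_rot: [3.142, 0.0, 0.041]
contact_force: [-2.6, 0.2, 3.0]
finger_gap: 0.0097
grasp_force: 50.1
```

Request:
step_arm:
  deltas:
    - [[0.1, 0, 0, 0, 0], [0.2, 0, 0, 0, 0], [0.35, 0, 0, 0, 0], [0.35, 0, 0, 0, 0], [0.35, 0, 0, 0, 0], [0.35, 0, 0, 0.02, 0], [0.35, 0, 0, 0.05, 0], [0.35, 0, 0, 0.08, 0], [0.35, -0.01, -0.035, 0.08, 1], [0.4, -0.03, -0.07, 0.08, 2], [0.4, -0.06, -0.1, 0.08, 3], [0.4, -0.085, -0.13, 0.08, 4]]

```text
t: 13.63
tcp_pos: [0.5258, -0.1008, 0.373]
tool_rot: [-3.142, 0.0, 0.112]
contact_force: [1.3, -0.7, 0.9]
finger_gap: 0.0341
grasp_force: 0.0
```

```bash
python3 - <<'E'
from h import *
s=ctrl.sense();print(s['tcp_pos'],s['finger_gap'],s['tool_rot'])
snap('side','s8.png');b=cv2.imread('pics/s8.png').astype(int)
d=b[...,2]-b[...,1]
for v in list(range(164,186,2))+list(range(200,222,2)): print(v,' '.join('%3d/%2d'%(b[v,u,1],d[v,u]) for u in range(199,223)))
E
```

```text
[ 0.52580159 -0.10080609  0.37304427] 0.03413037111663169 [-3.14157983e+00  1.52047952e-04  1.12115503e-01]
164 128/ 2 131/ 0 130/ 0 129/ 2 132/ 3 133/-1 132/-1 133/-1 126/ 0  94/-10 100/-7 122/-3 145/-5 137/-4 116/-3 103/-1 124/ 1 129/-2 143/-2 139/-3 122/-4 114/-5 129/-3 125/-3
166 128/ 2 132/ 0 128/ 0 131/ 0 133/ 0 136/ 0 155/ 0 152/ 1 156/ 1 157/-2 139/ 2 132/ 0 116/-3 117/-5  60/-1  51/ 2  90/ 0 126/ 0 143/ 0 136/-3 100/-4  82/-3 118/-4 132/-4
168 130/ 1 130/ 2 130/ 0 128/ 1 131/ 1 129/ 3 153/ 3 151/ 5 148/ 3 146/ 2 147/ 1 143/ 2 133/-1 137/-5  73/-2  66/ 0 120/-1 130/ 0 142/ 1 140/-2 110/-1  80/-1 101/-4 121/-4
170 129/-1 128/ 1 134/ 0 134/-1 133/ 0 134/ 0 134/ 2 136/ 3 135/ 4 131/ 3 132/ 5 135/ 4 125/ 1 136/-4  98/-4 102/-4 125/-2 131/-2 141/ 0 142/-3 130/-1  87/-3  78/-3 103/-3
172 130/-1 130/ 0 128/ 1 132/ 0 130/ 1 135/ 1 135/ 2 132/ 3 133/ 3 133/ 3 134/ 4 134/ 4 129/ 3 124/ 0  96/-2 101/-1 126/ 1 130/-2 142/-1 140/-1 132/ 0  98/-2  79/ 1  80/-2
174 137/ 1 122/ 2 127/ 0 118/ 1 118/ 1 118/ 2 124/ 4 134/ 2 130/ 4 129/ 6 132/ 3 132/ 3 130/ 3 119/-4 101/-5 112/-2 142/-1 133/-2 1
[... 2092 characters left out ...]
15/ 0 108/-2
214  61/ 0  59/-1  77/-1 127/ 1 130/-1 136/-4 174/-6 188/-7 173/-5 140/-3 136/ 2 136/ 5 119/ 2 115/ 4 116/ 5 132/ 3 132/ 3 131/ 2 116/ 0 112/ 0 114/-1 112/ 1 112/-1 114/ 1
216  51/ 1  54/ 0  74/-3 131/-2 131/ 1 133/-2 176/-5 185/-6 167/-7 125/-2 126/ 0 105/-1 116/-2 121/-3 109/-5  96/-3 104/-1 125/ 0 117/ 0 114/ 0 112/-1 112/-1 114/ 0 112/ 1
218  50/-2  50/ 0  73/-1 127/ 2 137/ 0 147/-3 181/-7 184/-6 158/-7 120/-1 128/ 0 116/ 0 120/-3 119/-3 105/-5  96/-2 105/-2 131/ 0 118/ 1 113/ 1 114/ 1 113/-1 111/-1 114/ 1
220  47/ 1  53/-2  74/ 2 129/ 2 143/-1 172/-2 184/-6 177/-6 152/-5 124/-2 129/ 1 117/ 0 116/-1 119/-8 104/-1  98/-4 107/-1 131/ 0 131/ 2 116/ 1 114/ 0 114/ 0 113/ 0 113/ 0
```

Hook 1 hangs on the rail. Now I'll fetch hook 2.

Request:
step_arm:
  deltas:
    - [[0.4, -0.005, -0.04, 0, 0], [0.4, -0.01, -0.08, -0.01, 0], [0.4, -0.015, -0.12, -0.03, 0], [0.4, -0.02, -0.16, -0.06, 0], [0.4, -0.025, -0.2, -0.09, 0], [0.4, -0.029, -0.235, -0.12, 0], [0.4, -0.029, -0.243, -0.15, 0], [0.4, -0.029, -0.243, -0.18, 0], [0.4, -0.029, -0.243, -0.205, 0], [0.4, -0.029, -0.243, -0.221, 0], [0.4, -0.029, -0.243, -0.222, 0], [0.4, -0.029, -0.243, -0.222, 0]]

```text
t: 14.68
tcp_pos: [0.4982, -0.3427, 0.151]
tool_rot: [-3.141, 0.001, 0.111]
contact_force: [-0.1, 0.3, -0.5]
finger_gap: 0.0342
grasp_force: 0.0
```

Request:
step_arm:
  deltas:
    - [[0, 0, 0, 0, 0], [0, 0, 0, 0, 0], [0, 0, 0, 0, 0], [0, 0, 0, 0, 0], [0, 0, 0, 0.02, 0], [0, 0, 0, 0.04, 0], [0, 0, 0, 0.07, 0], [0, 0, 0, 0.1, 0], [0, 0, 0, 0.135, 0], [0, 0, 0, 0.17, 0], [0, 0, 0, 0.172, 0]]

```text
t: 15.6
tcp_pos: [0.4996, -0.3435, 0.331]
tool_rot: [3.134, -0.008, 0.111]
contact_force: [0.5, -0.4, 1.3]
finger_gap: 0.0094
grasp_force: 49.4
```

Request:
step_arm:
  deltas:
    - [[0, 0.003, 0.035, 0, 0], [0, 0.006, 0.073, 0, -0.5], [0, 0.009, 0.111, 0, -1], [0, 0.012, 0.149, 0, -1.5], [0, 0.015, 0.187, 0, -2], [0, 0.018, 0.225, 0, -2], [0, 0.021, 0.263, 0, -3], [0, 0.024, 0.301, 0, -3], [0, 0.027, 0.339, 0, -4], [0, 0.03, 0.377, 0, -4], [0, 0.033, 0.415, 0, -4], [0, 0.036, 0.453, 0, -4]]

```text
t: 16.6
tcp_pos: [0.5337, 0.1123, 0.3238]
tool_rot: [-3.141, -0.001, 0.041]
contact_force: [0.6, -1.0, -0.6]
finger_gap: 0.0094
grasp_force: 49.4
```

Request:
step_arm:
  deltas:
    - [[0, 0, 0.035, -0.003, 0], [0, 0, 0.065, -0.007, 0], [0, 0, 0.08, -0.009, 0], [0, 0, 0.08, -0.009, 0], [0, 0, 0.08, -0.009, 0], [0, 0, 0.08, -0.009, 0]]

```text
t: 17.1
tcp_pos: [0.5341, 0.1896, 0.3146]
tool_rot: [-3.142, -0.0, 0.041]
contact_force: [0.4, 0.0, -0.5]
finger_gap: 0.0091
grasp_force: 49.4
```

```bash
cat > pk.py <<'E'
from h import *
def look(name,q,ru,rv0,rv1,step=2):
    im=snap('side',name);b=cv2.cvtColor(im,cv2.COLOR_RGB2BGR).astype(int);d=b[...,2]-b[...,1]
    u0,v0=np.round(proj('side',q)).astype(int);print('centre',u0,v0,'cols',u0-ru,u0+ru)
    for v in range(v0+rv0,v0+rv1,step): print(v,' '.join('%3d/%2d'%(b[v,u,1],d[v,u]) for u in range(u0-ru,u0+ru)))
E
python3 - <<'E'
from pk import *
s=ctrl.sense();p=s['tcp_pos'];print(p,s['finger_gap'],s['grasp_force'],s['tool_rot'])
print('nominal curl',proj('side',p-[0,0,.043]),'foot',proj('side',p-[0,0,.147]),'rail',proj('side',[.5993,.19,.25]))
look('s9.png',p-[0,0,.04],14,-10,48)
E
```

```text
[0.53412713 0.18963512 0.3145978 ] 0.009089887912469376 49.377232789993286 [-3.14159172e+00 -2.39072220e-04  4.08141722e-02]
nominal curl [233.02651564 198.64444694] foot [232.92007201 234.81747119] rail [207.32414624 206.04322588]
centre 233 198 cols 219 247
188 147/-1 146/ 0 145/ 2 139/ 3 107/ 1  84/-3  78/-3  81/-3  79/-1  89/-4  98/-3  70/-4  43/ 0  40/ 0  37/ 0  37/ 1  49/ 0  82/-2  97/-1  83/-2  81/-3  80/-2  72/-4  80/-5  81/-1 117/ 2 133/ 2 140/ 2
190 145/ 2 144/ 1 142/ 2 145/ 3 139/ 2 108/ 1  89/-1  81/-1  83/-5  89/-4  97/-1  66/-3  44/-3  38/-1  40/-5  40/-4  51/-2  85/-2  98/-1  84/-4  81/-3  81/-2  76/-1  65/ 1  77/-2  63/-1  87/ 3 131/ 4
192 145/ 2 147/-1 147/ 0 146/ 1 148/ 2 143/ 1 106/-3  84/-1  85/-4  89/-5  95/-1  75/-4  58/-3  55/-1  53/-3  51/-1  63/-5  88/-3  99/-1  83/-2  75/ 1  81/ 0  79/-4  82/-2 100/-1  89/-2 101/ 2 133/ 5
194 152/-2 146/ 0 138/ 0 137/ 0 131/ 2 101/-1  89/-2  83/-3  81/-2  82/-3  91/-4  99/-1 104/-1 107/-2 105/-4 106/-2 105/-1 109/-1 103/ 0  84/-3  81/-3  66/ 0  55/-1  55/-2  65/-1  86/-3  83/-4  84/-3
196  97/-1 108/-1  94/-1  86/ 0  89/ 1  
[... 4260 characters left out ...]
 2 140/ 0 140/-1 134/-1 136/-1 208/-1 162/ 1 153/-3 152/-1 151/-2 152/ 0 148/ 0 134/-2 133/-3 113/-2
240 141/ 0 137/ 1 141/ 0 138/ 0 139/-2 138/ 0 137/ 2 135/ 2 138/ 2 139/-2 139/-1 137/ 0 136/ 1 138/ 0 140/ 1 139/ 0 137/-2 108/ 1 150/ 0 184/-3 167/-4 165/-5 166/-5 161/-7 161/-4 164/-5 179/-7 169/-6
242 140/-2 138/-1 140/-1 137/ 3 137/ 2 139/ 1 140/ 2 140/ 0 138/ 1 136/ 0 137/ 1 139/ 0 140/ 1 139/ 1 137/ 2 140/-1 128/ 0  98/-4 109/-3 158/-4 203/-4 184/-7 156/-6 146/-5 183/-6 194/-5 212/-5 203/-3
244 137/ 1 138/ 1 134/ 3 137/ 2 141/-1 140/ 0 139/ 2 139/ 0 141/ 1 139/ 0 139/-1 138/ 1 137/ 3 137/ 4 137/ 0 138/ 2 132/ 1 107/-1  96/-2 119/-1 168/-1 140/-5 104/-3 113/-3 120/-4 147/-2 154/-2 150/-2
```

The curl centre sits at u≈233.6 against a nominal 233.0, and the tip bottom is at row 205. I'll raise 7 mm and move in 66 mm.

Request:
step_arm:
  deltas:
    - [[0, 0, 0, 0.007, 0], [0, 0, 0, 0.007, 0], [0, 0.01, 0, 0.007, 0], [0, 0.02, 0, 0.007, 0], [0, 0.03, 0, 0.007, 0], [0, 0.04, 0, 0.007, 0], [0, 0.05, 0, 0.007, 0], [0, 0.06, 0, 0.007, 0], [0, 0.066, 0, 0.007, 0], [0, 0.066, 0, 0.007, 0], [0, 0.066, 0, 0.007, 0]]

```text
t: 18.07
tcp_pos: [0.6001, 0.1899, 0.3213]
tool_rot: [-3.142, 0.0, 0.041]
contact_force: [-0.9, -0.7, -0.0]
finger_gap: 0.0091
grasp_force: 49.3
```

```bash
python3 - <<'E'
from pk import *
s=ctrl.sense();p=s['tcp_pos'];print(p,s['finger_gap'],s['contact_force'])
look('s10.png',p-[0,0,.04],12,-6,18,1)
E
```

```text
[0.60013506 0.18993112 0.32129876] 0.009097153899259683 [-0.85768356 -0.67400951 -0.02272184]
centre 207 195 cols 195 219
189 141/ 0 142/ 1 143/ 0 140/ 1 142/ 1 141/ 1 135/-1 106/-3  73/-3  54/-2  48/ 2  45/-1  51/-2  59/-3  90/-4 102/-5 102/ 1 113/-4 128/-1 142/ 4 141/ 3 134/ 3 147/ 2 148/ 4
190 140/ 0 143/-1 140/ 2 141/ 1 138/ 1 138/ 1 134/ 0 114/ 0  95/-5  89/-5  85/-4  87/-3  90/-5  91/-3 100/-3 105/-1 103/-2 112/-1 124/-2 140/ 5 138/ 4 130/ 2 147/ 2 149/ 3
191 144/-1 142/ 0 142/ 0 143/ 1 141/ 0 142/-1 139/-1 126/ 0 114/-3 109/-2 105/ 1 105/-2 111/-2 107/ 0 112/-1 110/ 1 101/-2 110/-2 120/-2 141/ 2 139/ 0 120/ 0 148/ 1 150/ 0
192 140/-1 141/ 1 142/ 1 140/ 3 141/ 1 142/-1 136/ 0 119/ 3 107/ 1 113/ 1 119/ 2 117/ 4 117/ 4 117/ 2 118/ 3 117/ 3  98/ 3  97/ 2 110/ 0 138/ 2 145/ 4 121/ 3 144/ 1 148/ 1
193 139/-1 140/ 0 141/ 0 139/ 3 140/ 0 142/-1 133/-1 106/ 2 104/ 1 109/ 4 118/ 5 120/ 4 120/ 4 121/ 3 120/ 4 115/ 1 103/ 0  98/ 1  96/ 0 124/ 1 123/ 3 109/ 4 122/ 0 144/-1
194 143/ 0 143/ 0 141/ 1 142/-1 142/ 0 137/-1 124/ 0 108/ 2 117/ 4 118/ 4 121/ 3 123/ 2 117/ 4 120/ 2 121/ 1 117/ 2 11
[... 2449 characters left out ...]
20/ 2 121/ 3
209 198/ 0 194/-3 186/-3 173/-1 176/ 0 168/ 0 163/ 1 152/ 1 150/-1 140/-1 106/-1 104/-4 101/-2  90/-1 113/-1 109/ 2 101/ 1 116/ 4 127/ 2 147/ 3 119/ 1 114/ 3 120/ 4 121/ 1
210 171/ 2 166/ 1 161/ 0 153/ 0 148/ 1 146/ 0 144/ 0 142/ 0 141/-1 138/-1 121/-3 158/-8 152/-5 105/-3 100/ 1 105/ 1 111/ 2 122/ 3 125/ 3 133/ 1 114/ 1 119/ 3 122/ 4 119/ 2
211 149/-1 145/ 2 144/ 1 144/ 1 142/ 0 138/ 0 139/-1 137/-1 138/-1 138/-2 143/-2 166/-6 159/-6 131/-4  97/ 0 107/ 2 119/ 0 121/ 2 115/ 3 109/ 2 112/ 1 121/ 2 117/ 2 119/ 1
212 141/-1 139/ 1 138/-1 132/ 3 132/-1 129/ 0 121/ 1 116/ 0 112/ 1 121/ 0 151/-5 170/-7 159/-7 132/-2 105/ 1 117/ 2 123/ 2 121/ 3 121/ 5 119/ 3 118/ 3 121/ 1 123/ 0 118/ 1
```

Request:
step_arm:
  deltas:
    - [[0, 0.0015, 0, 0, 0], [0, 0.0015, 0, -0.007, 0], [0, 0.0015, 0, -0.014, 0], [0, 0.0015, 0, -0.02, 0], [0, 0.0015, 0, -0.024, 0], [0, 0.0015, 0, -0.027, 0], [0, 0.0015, 0, -0.028, 0], [0, 0.0015, 0, -0.028, 0]]

```text
t: 18.78
tcp_pos: [0.6016, 0.1902, 0.2932]
tool_rot: [3.142, 0.0, 0.041]
contact_force: [-0.0, -0.1, -0.8]
finger_gap: 0.0092
grasp_force: 49.5
```

Request:
step_arm:
  deltas:
    - [[0, 0, 0, -0.001, 0], [0, 0, 0, -0.002, 0], [0, 0, 0, -0.0025, 0], [0, 0, 0, -0.0025, 0]]

```text
t: 19.12
tcp_pos: [0.6019, 0.1902, 0.2929]
tool_rot: [-3.141, -0.002, 0.041]
contact_force: [-4.7, -0.7, 13.0]
finger_gap: 0.0091
grasp_force: 51.5
```

Request:
step_arm:
  deltas:
    - [[0.1, 0, 0, 0.002, 0], [0.2, 0, 0, 0.002, 0], [0.35, 0, 0, 0.002, 0], [0.35, 0, 0, 0.002, 0], [0.35, 0, 0, 0.002, 0], [0.35, 0, 0, 0.02, 0], [0.35, 0, 0, 0.05, 0], [0.35, 0, 0, 0.085, 0], [0.35, -0.02, -0.03, 0.09, 0], [0.5, -0.04, -0.065, 0.09, 0], [0.5, -0.06, -0.1, 0.09, 0], [0.5, -0.08, -0.135, 0.09, 0]]

```text
t: 20.12
tcp_pos: [0.5205, 0.0541, 0.3806]
tool_rot: [3.142, -0.0, 0.042]
contact_force: [0.6, -0.3, 0.1]
finger_gap: 0.0424
grasp_force: 0.0
```

Request:
step_arm:
  deltas:
    - [[0.5, -0.01, -0.04, 0, 1], [0.5, -0.02, -0.08, 0, 2], [0.5, -0.03, -0.12, 0, 3], [0.5, -0.04, -0.16, 0, 4], [0.5, -0.05, -0.2, 0, 5], [0.5, -0.06, -0.24, 0, 6], [0.5, -0.07, -0.26, 0, 7], [0.5, -0.07, -0.26, 0, 7]]

```text
t: 20.78
tcp_pos: [0.4502, -0.2082, 0.3806]
tool_rot: [3.141, 0.001, 0.16]
contact_force: [0.2, 0.6, -0.6]
finger_gap: 0.0424
grasp_force: 0.0
```

```bash
python3 - <<'E'
from h import *
s=ctrl.sense();print(s['tcp_pos'],s['tool_rot'])
snap('side','s11.png');snap('top','t11.png')
b=cv2.imread('pics/s11.png')[150:300,180:290];a=cv2.imread('pics/t11.png')[150:240,205:300]
cv2.imwrite('pics/c11.png',np.hstack([cv2.resize(b,(440,600),interpolation=2),np.vstack([cv2.resize(a,(360,341),interpolation=2),np.zeros((259,360,3),np.uint8)])]))
E
```

```text
[ 0.45024741 -0.20817152  0.38057982] [3.14101132e+00 6.88442536e-04 1.60302711e-01]
```

View pics/c11.png

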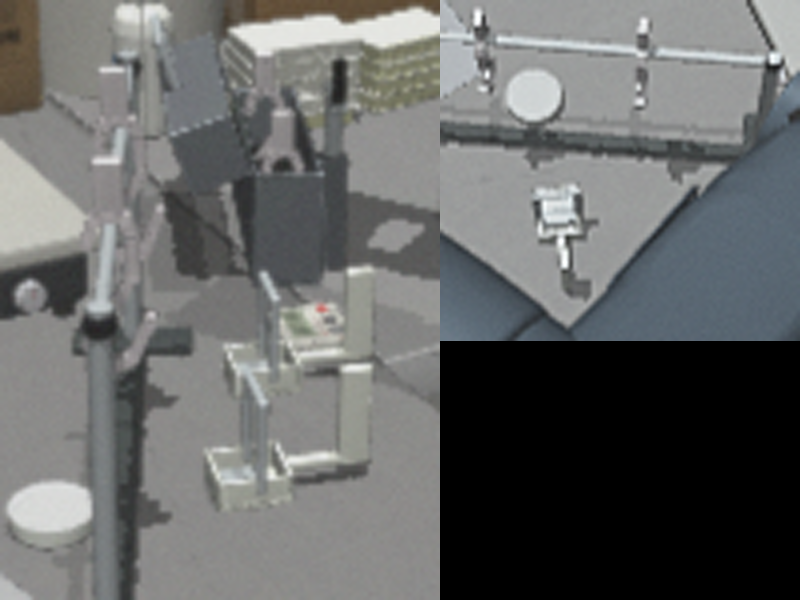

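Both hooks hang on the rail (tab tops at side crop (112,75) and (107,165)). The baskets haven't moved: blade tops are at (357,270) and (355,370). I'll take basket B first.

Request:
step_arm:
  deltas:
    - [[0.5, -0.007, 0.04, 0, 0.5], [0.5, -0.014, 0.08, -0.01, 1], [0.5, -0.021, 0.12, -0.03, 2], [0.5, -0.0265, 0.149, -0.06, 2], [0.5, -0.0265, 0.149, -0.1, 2], [0.5, -0.0265, 0.149, -0.14, 2], [0.5, -0.0265, 0.149, -0.18, 2], [0.5, -0.0265, 0.149, -0.22, 2], [0.5, -0.0265, 0.149, -0.255, 2], [0.5, -0.0265, 0.149, -0.28, 2], [0.5, -0.0265, 0.149, -0.293, 2], [0.5, -0.0265, 0.149, -0.293, 2]]

```text
t: 21.88
tcp_pos: [0.424, -0.0544, 0.0855]
tool_rot: [-3.14, 0.004, 0.199]
contact_force: [-1.4, 0.7, 0.6]
finger_gap: 0.0425
grasp_force: 0.0
```

Request:
step_arm:
  deltas:
    - [[0, 0, 0, 0, 0], [0, 0, 0, 0, 0], [0, 0, 0, 0, 0], [0, 0, 0, 0, 0], [0, 0, 0, 0, 0], [0, 0, 0, 0.01, 0], [0, 0, 0, 0.025, 0], [0, 0, 0, 0.04, 0], [0, 0, 0, 0.05, 0], [0, 0, 0, 0.05, 0]]
  force: 80

```text
t: 22.72
tcp_pos: [0.4261, -0.056, 0.1397]
tool_rot: [3.14, -0.003, 0.198]
contact_force: [-0.4, 0.2, -0.2]
finger_gap: 0.009
grasp_force: 80.0
```

```bash
python3 - <<'E'
from pk import *
s=ctrl.sense();p=s['tcp_pos'];print(p,s['finger_gap'],s['grasp_force'],s['contact_force'],s['tool_rot'])
y=s['tool_rot'][2];ex=np.array([np.cos(y),np.sin(y),0]);ey=np.array([-np.sin(y),np.cos(y),0])
bar=p-[0,0,.006]+.075*ex+[0,0,.005]
print('bar ends px',proj('side',bar+.022*ey),proj('side',bar-.022*ey),'under',proj('side',p-[0,0,.086]+.079*ex))
im=snap('side','s12.png')
u,v=np.round(proj('side',bar)).astype(int)
c=cv2.cvtColor(im,cv2.COLOR_RGB2BGR)[v-45:v+45,u-40:u+70].astype(int)
print(u,v)
g=c[...,1];
for r in range(20,60,2): print(v-45+r,' '.join('%3d'%x for x in g[r,15:60]))
E
```

```text
[ 0.42606642 -0.056001    0.13969505] 0.008966246776997111 79.99387264251709 [-0.38464259  0.19381054 -0.18524551] [ 3.14009435 -0.00315632  0.19807997]
bar ends px [247.73692535 210.14357426] [245.02158117 204.14313278] under [244.72563705 231.24012295]
246 207
182 117 130 130 125 150 154 115  90  90  89  87  86  88  84  82  87  84  82  60  78  84  81  82  82  82  83  92 129 139 139 135 128  96  59  68 109 108 128 144 139 107  83  40  37  38
184 138 105  98  89  84  84  85  85  84  85  83  81  81  84  83  78  84  82  83  67  80  78  81  74  80  97 130 135 136 134 135 130  93  60  51  69 128 142 144 139 116  98  48  36  37
186 146 138  95  84  85  84  84  83  88  83  87  85  83  85  83  84  84  81  80  71  80  82  62  64 100 137 143 139 138 136 134 129  95  60  49  55  86 131 146 140 111  97  52  31  31
188 145 142 108  88  83  82  83  83  84  83  79  81  85  79  84  80  83  83  82  77  71  81  80 113 135 143 159 145 139 142 137 139 130 115  66  52  68 109  95 111 114 102  64  39  37
190 149 148 141 110  91  79  81  86  83  84  83  82  83  84  80  83  85  81  82  80  79  67  75  65  
[... 2142 characters left out ...]
  63  67  76  83  81  79  77  81  77 105 115 106  71  56  73  88 101 107 101 122 125  91  83  79  79  82  80  80  80  81  80  72  80  73  69  72  74
216 119 119 111  72  63  65  65  63  64  62  68  78  82  80  83  78  70  73 110 110 106  67  73  85 103 110 100 124 123  90  81  82  82  81  81  79  84  82  78  69  87  74  73  75  87
218 118 117 115 106  81  77  77  74  70  67  69  83  94  92  92  92  94  79  72  75  76  65  74  87 104 109  93 122 125  86  82  80  81  82  81  82  83  81  84  95 144 143 143 146 146
220 117 119 120 118 118 119 120 116 117 113 117 133 138 138 136 140 136 133 124 119 115 110  84  89 104 107  89 123 124  81  71  76  87  87  80  80  82  85  99 132 149 145 145 143 143
```

Request:
step_arm:
  deltas:
    - [[0, 0, 0, 0.03, 0], [0, 0, 0, 0.06, 0], [0, 0.01, 0.015, 0.06, -2], [0, 0.02, 0.03, 0.06, -4], [0, 0.03, 0.045, 0.06, -6], [0, 0.04, 0.06, 0.06, -8], [0, 0.05, 0.075, 0.06, -9], [0, 0.06, 0.083, 0.06, -9], [0, 0.0627, 0.083, 0.06, -9], [0, 0.0627, 0.083, 0.06, -9], [0, 0.0627, 0.083, 0.06, -9], [0, 0.0627, 0.083, 0.06, -9]]

```text
t: 23.77
tcp_pos: [0.4873, 0.0267, 0.1975]
tool_rot: [3.142, 0.001, 0.04]
contact_force: [1.1, 0.5, -0.6]
finger_gap: 0.0089
grasp_force: 79.9
```

```bash
python3 - <<'E'
from pk import *
s=ctrl.sense();p=s['tcp_pos'];print(p,s['finger_gap'],s['grasp_force'],s['contact_force'],s['tool_rot'])
y=s['tool_rot'][2];ex=np.array([np.cos(y),np.sin(y),0]);ey=np.array([-np.sin(y),np.cos(y),0])
bar=p+.072*ex-[0,0,.001]
print('bar',bar,'ends px',proj('side',bar+.022*ey),proj('side',bar-.022*ey))
C=np.array([.6057,.03,.25])
print('rail px',proj('side',C),'tip',proj('side',C+[-.024,0,-.064]),'seat',proj('side',C+[0,0,-.0906]),'foot',proj('side',C+[0,0,-.104]))
im=snap('side','s13.png')
c=cv2.cvtColor(im,cv2.COLOR_RGB2BGR)[150:260,170:280]
cv2.imwrite('pics/c12.png',cv2.resize(c,None,fx=5.4,fy=5.4,interpolation=0))
E
```

```text
[0.48730981 0.0266817  0.19747242] 0.008852126960321121 79.87627029418945 [ 1.06808067  0.46422952 -0.6224448 ] [3.14158850e+00 8.03130560e-04 4.04544067e-02]
bar [0.5592509  0.02959362 0.19647242] ends px [226.03671934 202.50135633] [226.11580433 196.24393375]
rail px [209.7578012  182.10092303] tip [218.40004582 202.52196246] seat [210.35073232 210.58154303] foot [210.43501128 214.65470642]
```

View pics/c12.png

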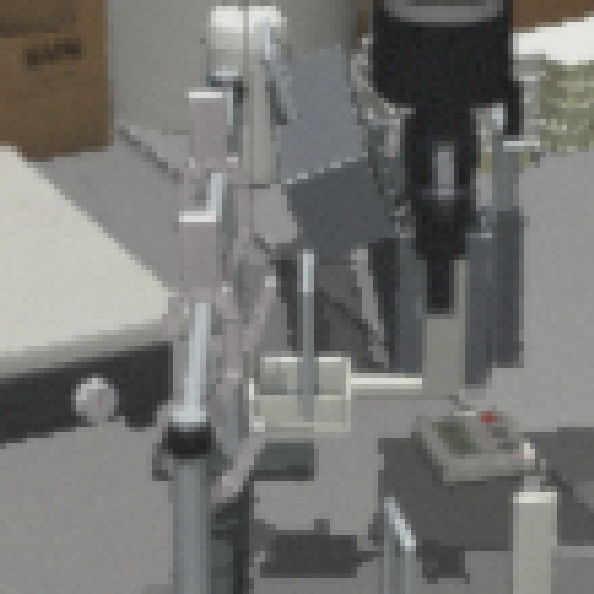

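Basket B's bar is at crop (307,250–290), matching the prediction to about 1 mm. The tip of the far hook's lower curl is at (270,280). I'll move in over the tip, then down into the curl.

Request:
step_arm:
  deltas:
    - [[0, 0, 0, 0.003, 0], [0, 0.008, 0, 0.003, 0], [0, 0.016, 0, 0.003, 0], [0, 0.024, 0, 0.003, 0], [0, 0.03, 0, 0.003, 0], [0, 0.0335, 0, 0.002, 0], [0, 0.0335, 0, 0, 0], [0, 0.0335, 0, 0, 0]]

```text
t: 24.48
tcp_pos: [0.5212, 0.0272, 0.1971]
tool_rot: [-3.142, 0.001, 0.041]
contact_force: [0.0, 0.0, -1.9]
finger_gap: 0.009
grasp_force: 79.9
```

```bash
python3 - <<'E'
from pk import *
s=ctrl.sense();p=s['tcp_pos'];print(p,s['finger_gap'],s['contact_force'])
bar=p+[.072,.003,-.001];print('bar rel curl',bar-[.6057,.03,.25],proj('side',bar+[0,.022,0]))
im=snap('side','s14.png').astype(int)
for v in range(190,216): print(v,' '.join('%3d/%2d'%(im[v,u,1],im[v,u,0]-im[v,u,1]) for u in range(200,226)))
E
```

```text
[0.52120078 0.02723894 0.19711283] 0.008978879106577244 [ 0.04231387  0.03079192 -1.89911539]
bar rel curl [-0.01249922  0.00023894 -0.05388717] [213.8731834  202.52031771]
190 137/ 1 135/-1 138/ 2 201/ 3 218/ 0 220/ 0 220/ 0 219/-1 220/-1 212/-2 153/ 1 112/-2 113/-4 119/ 0 138/ 2 135/ 5 128/ 2 145/ 1 148/-3 146/ 3 146/ 0 144/ 2 148/ 1 140/ 3 111/-2  92/-2
191 138/ 0 134/ 1 123/ 1 146/ 2 152/ 4 150/ 4 152/ 2 146/ 1 152/ 2 147/ 3 118/ 3 111/-5 110/-4 117/-3 137/ 3 139/ 3 122/ 1 143/ 0 147/ 3 148/ 1 147/ 0 146/ 2 147/ 2 143/ 1 139/ 0  93/-3
192 139/ 3 133/ 0 126/ 1 137/ 4 138/ 6 137/ 3 140/ 2 138/ 1 137/ 3 135/ 6 119/ 2 111/-4 110/-3 114/-2 143/ 2 150/ 3 129/ 1 143/ 1 148/ 1 149/-2 149/ 0 150/ 0 150/ 0 151/ 0 142/ 3 102/ 0
193 139/ 0 139/ 0 137/ 1 138/ 4 143/ 2 139/ 3 139/ 3 137/ 0 138/ 3 139/ 2 122/ 2 121/-5 109/-2 114/-2 139/ 3 143/ 3 125/ 4 119/ 2 141/ 1 150/ 0 151/-1 147/-1 147/ 1 147/ 0 130/ 2  99/-1
194 138/ 1 138/ 1 135/-1 139/ 2 139/ 5 138/ 3 137/ 6 133/ 2 139/ 4 139/ 3 122/ 4 119/-4 112/-2 132/ 6 142/ 4 136/ 7 129/ 4  98/ 0 110/ 1 152/ 0 147/-1 141/-1 140/ 0 137/-1 101/ 0  89/
[... 3208 characters left out ...]
-4 193/-7 182/-7 153/-4 137/ 3 137/ 5 127/ 4 138/ 6 137/ 2 125/ 3 125/-5 111/ 1 134/ 2 123/ 1 119/ 0 115/ 4 118/ 0 111/ 1  76/ 0  66/ 0  58/ 1
213  84/ 2 100/ 1 135/ 2 137/ 1 143/ 0 176/-5 189/-6 180/-6 150/-2 147/ 3 140/ 3 133/ 4 141/ 3 139/ 3 123/ 0 125/-3 107/-1 121/ 4 118/ 0 117/ 3 116/ 0 119/-1 114/ 0  78/ 1  65/-1  59/ 0
214  60/-3  79/ 1 135/ 0 139/ 0 138/-3 179/-5 191/-7 179/-8 145/-3 142/ 3 146/ 5 131/ 4 138/ 4 138/ 3 125/ 1 126/-4 100/-3 101/-1 115/ 0 118/-2 118/ 0 117/-1 115/ 2 108/-2  70/ 1  61/-2
215  58/-5  73/ 1 133/ 0 137/ 0 142/-2 180/-6 191/-6 176/-7 137/-2 147/ 0 150/ 2 131/ 2 138/ 3 137/ 4 127/ 3 125/-3  97/-2  98/ 2 118/-1 134/-1 134/ 0 135/-2 121/ 2 116/-1  71/ 0  64/ 0
```

The bar (u 214–215) now lies between the tip (u≈219.5) and the shank, so I'll lower along the slant.

Request:
step_arm:
  deltas:
    - [[0, 0.001, 0, -0.005, 0], [0, 0.0025, 0, -0.01, 0], [0, 0.0045, 0, -0.015, 0], [0, 0.0065, 0, -0.02, 0], [0, 0.0085, 0, -0.025, 0], [0, 0.0105, 0, -0.03, 0], [0, 0.0115, 0, -0.034, 0], [0, 0.012, 0, -0.036, 0], [0, 0.012, 0, -0.036, 0]]

```text
t: 25.28
tcp_pos: [0.5347, 0.0271, 0.1624]
tool_rot: [3.141, -0.003, 0.041]
contact_force: [-1.0, -0.2, 7.3]
finger_gap: 0.0089
grasp_force: 81.4
```

Request:
step_arm:
  deltas:
    - [[0.1, 0, 0, 0, 0], [0.2, 0, 0, 0, 0], [0.35, 0, 0, 0, 0], [0.5, 0, 0, 0, 0], [0.5, 0, 0, 0, 0], [0.5, 0, 0, 0, 0], [0.5, 0, 0, 0.02, 0], [0.5, 0, 0, 0.05, 0], [0.5, -0.01, 0, 0.085, 0], [0.5, -0.03, 0, 0.12, 0], [0.5, -0.06, 0, 0.14, 0], [0.5, -0.06, 0, 0.14, 0]]

```text
t: 26.28
tcp_pos: [0.4715, 0.0273, 0.306]
tool_rot: [3.141, -0.005, 0.041]
contact_force: [-0.2, 0.3, 0.9]
finger_gap: 0.0426
grasp_force: 0.0
```

```bash
python3 - <<'E'
from pk import *
s=ctrl.sense();p=s['tcp_pos'];print(p,s['tool_rot'],s['contact_force'])
C=np.array([.6057,.03,.25]);sd=C+[0,0,-.0906]
print('bar near end',proj('side',sd+[0,.022,0]),'far',proj('side',sd-[0,.022,0]),'blade top nominal',proj('side',sd+[-.075,0,.01]),'tray bottom',proj('side',sd+[0,0,-.085]))
im=snap('side','s15.png').astype(int)
print('bar region');
for v in range(204,222): print(v,' '.join('%3d/%2d'%(im[v,u,1],im[v,u,0]-im[v,u,1]) for u in range(203,226)))
print('blade');
for v in range(196,244,3): print(v,' '.join('%3d'%im[v,u,1] for u in range(222,250)))
# basket A check
a=cv2.imread('pics/s11.png').astype(int);print('A moved?',np.abs(im[240:280,228:275,1]-a[240:280,228:275,1]).mean())
E
```

```text
[0.47148472 0.02734869 0.30600935] [ 3.14116794 -0.00529885  0.04129237] [-0.19318131  0.26383503  0.89239218]
bar near end [209.76315901 213.89198806] far [210.92077041 207.36943381] blade top nominal [235.82318758 207.91925455] tray bottom [210.87140874 235.84690013]
bar region
204 143/ 2 141/ 3 141/ 5 143/ 6 146/ 3 147/ 5 139/ 2 146/ 5 155/ 5 137/ 3 112/ 0  98/-4 111/ 1 112/ 1 113/ 0 132/ 4 137/ 4 133/ 1  88/ 2  62/ 2  61/ 0  62/ 0  60/ 0
205 131/ 5 147/ 3 138/ 5 144/ 3 148/ 3 144/ 4 139/ 4 150/ 4 149/ 3 139/ 4 118/ 2  99/ 0 111/-1 116/ 1 123/ 2 135/ 3 135/ 4 130/ 3 107/ 0  78/-1  63/-1  59/ 3  59/ 2
206 150/ 3 155/ 3 143/ 1 173/-5 181/-7 158/-3 123/ 1 144/ 4 147/ 5 140/ 5 127/ 4 107/ 2 105/ 1 116/ 1 130/ 5 138/ 2 133/ 4 121/-1 113/ 0 108/-1  69/ 0  64/-1  60/-1
207 148/ 3 174/ 0 153/-2 180/-7 186/-8 161/-3 118/-3 131/ 3 138/ 5 142/ 0 134/ 3 117/ 1 116/ 0 125/ 3 132/ 4 138/ 4 134/ 2 117/ 0 113/ 1 106/ 1  68/-1  61/-3  61/ 1
208 144/ 3 157/-2 138/-3 179/-5 186/-7 161/-6 118/-2 112/ 0 129/ 3 140/ 4 140/ 1 119/ 2 108/ 1 117/-2 123/ 4 138/ 4 129/ 2 117/-1 114/-3 108/ 1  66/ 2  62/-2  
[... 3340 characters left out ...]
 131 136 134 132 132 132 152 150 154 151 150 150 141 120 133 131 134 133 131 131 127 133 129
229 199 201 195 184 171 167 152 149 156 152 145 151 152 152 148 150 150 137 119 132 135 134 136 130  89 106 123 123
232 132 135 135 137 139 138 144 149 149 146 146 150 149 144 142 147 142 132 132 136 135 133 135 134 122  80  85 106
235  83  77  81  80  78  81 109 133 136 135 132 135 133 132 132 133 132 132 133 134 134 136 136 130  98  78  68  74
238  75  74  73  68  73  86 128 133 133 135 135 133 136 137 136 136 136 136 136 135 136 135 133 128  89  78  81  80
241 138 134 135 136 134 135 135 135 135 136 135 134 140 136 136 137 136 138 135 140 139 136 134 127  86  80  81  79
A moved? 17.562234042553193
```

Basket B hangs level: its blade top is at row ≈207.5, u ≈236.5, against a nominal (235.8, 207.9). Next I'll check where basket A is now.

```bash
python3 - <<'E'
from h import *
np.set_printoptions(precision=4,suppress=True)
for f in('s11.png','s15.png'):
    im=cv2.imread('pics/'+f)
    m=((im.min(2)>150)&(im.max(2).astype(int)-im.min(2)<40)).astype(np.uint8);m[:,:225]=0;m[:225]=0;m[290:]=0;m[:,285:]=0
    n,l,st,c=cv2.connectedComponentsWithStats(m)
    print(f,[(st[i].tolist()) for i in range(1,n) if st[i,4]>25])
im=cv2.imread('pics/s15.png')
for v in range(236,270,3): print(v,' '.join('%3d'%x for x in im[v,232:280,1]))
E
```

```text
s11.png [[250, 225, 18, 17, 146], [236, 236, 12, 16, 75], [231, 261, 13, 16, 80], [246, 260, 21, 11, 78]]
s15.png [[246, 261, 20, 10, 57], [232, 262, 12, 10, 53]]
236 137 133 136 138 136 135 133 133 132 133 134 135 136 128  89  76  76  71  78  87 107 120 120 124 135 127 125 122 118 122 121 118 121 116 112 114 104  76  80 101 137 146 146 148 147 146 147 147
239 139 137 134 135 134 138 138 136 137 138 136 134 135 131  86  77  80  79  72  71  85  91  82  76  71  67  75  69  80  76  77  77  81  82  80  83  83  79  82  87  96 100 107 141 155 159 174 180
242 133 137 138 135 136 134 136 134 136 150 149 137 129 121  88  82  78  80  79  78  79  78  77  76  82  84  82  82  82  82  78  80 102 164 205 212 209 204 198 186 165 104  83  85  96 114 125 132
245 136 135 134 134 134 133 135 134 120 111 150 159 117  84  84  83  82  77  81  80  79  81  81  78  79  78  79  80  83  76  80  79  89 132 148 149 149 152 150 148 138  83  79  82  80  81  84  80
248 135 134 135 134 136 133 131 128 118 106 112 150 189 179 145 135 135 131 132 132 124  96  83  79  81  80  81  82  80  83  92  99 118 137 152 150 150 1
[... 714 characters left out ...]
 116 132 135 134 136 134 121 115 116 116 115 113 111 143 148 147 149 144 145 143 108 114 116 116 112 113 116 117
263 165 156 155 162 162 160 154 150 137 127 120 109 115 126 121 135  96 131 187 148 146 144 136 153 154 165 176 185 199 195 195 192 160 150 148 146 148 146 147 140 116 118 115 118 118 117 118 117
266 130 196 157 150 149 151 151 151 154 151 145 116 124 130 131 159 126 102 129 204 177 163 156 156 150 146 143 137 136 125 120 113  89  82  83  79  79  76  70  78 112 117 116 118 119 118 117 117
269  99 134 204 168 167 172 172 175 170 155 163 163 129 132 153 210 212 193 174 170 144 108  89  88  86  88  84  65  67  74  72  73  75  73  83 106  84 108 113 112 115 115 116 117 115 118 119 117
```

```bash
python3 - <<'E'
from h import *
print(onz('side',268.5,242,.095),onz('side',242,242,.087),onz('side',245.3,250,.087)); print(ctrl.sense()['tcp_pos'])
E
```

```text
[0.43463775 0.0979493  0.095     ] [0.51086155 0.08632841 0.087     ] [0.5009692 0.1310132 0.087    ]
[0.47269183 0.02727969 0.30405978]
```

Request:
step_arm:
  deltas:
    - [[0.5, -0.015, 0.02, 0, 3], [0.5, -0.03, 0.05, 0, 6], [0.5, -0.0385, 0.07, -0.01, 9], [0.5, -0.0385, 0.07, -0.05, 9], [0.5, -0.0385, 0.07, -0.09, 9], [0.5, -0.0385, 0.07, -0.13, 9], [0.5, -0.0385, 0.07, -0.165, 9], [0.5, -0.0385, 0.07, -0.195, 9], [0.5, -0.0385, 0.07, -0.212, 9], [0.5, -0.0385, 0.07, -0.218, 9], [0.5, -0.0385, 0.07, -0.218, 9]]

```text
t: 27.25
tcp_pos: [0.4342, 0.0971, 0.0821]
tool_rot: [-3.141, 0.004, 0.198]
contact_force: [-0.1, -0.6, -0.4]
finger_gap: 0.0425
grasp_force: 0.0
```

Request:
step_arm:
  deltas:
    - [[0, 0, 0, 0, 0], [0, 0, 0, 0, 0], [0, 0, 0, 0, 0], [0, 0, 0, 0, 0], [0, 0, 0, 0, 0], [0, 0, 0, 0.01, 0], [0, 0, 0, 0.025, 0], [0, 0, 0, 0.04, 0], [0, 0, 0, 0.07, 0], [0, 0, 0, 0.1, 0], [0, 0, 0, 0.11, 0], [0, 0, 0, 0.11, 0]]

```text
t: 28.25
tcp_pos: [0.436, 0.0974, 0.197]
tool_rot: [3.141, -0.005, 0.198]
contact_force: [0.5, 0.5, -0.7]
finger_gap: 0.0089
grasp_force: 77.8
```

Request:
step_arm:
  deltas:
    - [[0, 0, 0.015, 0, -1], [0, 0.005, 0.035, 0, -3], [0, 0.01, 0.055, 0, -5], [0, 0.02, 0.075, 0, -7], [0, 0.03, 0.09, 0, -9], [0, 0.04, 0.09, -0.001, -9], [0, 0.043, 0.09, -0.001, -9], [0, 0.043, 0.09, -0.001, -9], [0, 0.043, 0.09, -0.001, -9], [0, 0.043, 0.09, -0.001, -9]]

```text
t: 29.08
tcp_pos: [0.4774, 0.1864, 0.1926]
tool_rot: [3.141, 0.001, 0.041]
contact_force: [-0.3, 0.4, -0.1]
finger_gap: 0.0088
grasp_force: 77.9
```

```bash
python3 - <<'E'
from pk import *
s=ctrl.sense();p=s['tcp_pos'];print(p,s['finger_gap'],s['grasp_force'],s['tool_rot'])
bar=p+[.0735,.003,.003];C=np.array([.5993,.19,.25])
print('bar rel curl',bar-C,'ends px',proj('side',bar+[0,.022,0]),proj('side',bar-[0,.022,0]))
print('tip',proj('side',C+[-.024,0,-.064]),'foot',proj('side',C+[0,0,-.104]))
im=snap('side','s16.png').astype(int)
for v in range(212,248): print(v,' '.join('%3d/%2d'%(im[v,u,1],im[v,u,0]-im[v,u,1]) for u in range(202,232)))
E
```

```text
[0.47739785 0.18643418 0.19258659] 0.008793015737524083 77.93208360671997 [3.14137932e+00 7.82853239e-04 4.05811460e-02]
bar rel curl [-0.04840215 -0.00056582 -0.05441341] ends px [226.09193757 229.24109153] [226.85544727 221.32404656]
tip [217.09249617 228.44013618] foot [208.16711513 241.69882922]
212 136/ 2 117/-1 125/-3 174/-7 195/-7 185/-7 154/-5 125/ 3 122/-2 131/ 1 142/ 3 141/ 2 129/ 6 147/ 5 147/ 2 134/ 5 128/ 2 122/-2 118/ 0 119/-1 111/-1  73/ 0  68/-2  60/ 1  64/-1  65/ 1  62/ 0  65/ 1  67/-4  79/ 1
213 137/-1 135/ 2 144/-1 181/-7 193/-7 184/-7 150/-4 142/ 1 144/-2 139/ 1 141/ 4 141/ 5 130/ 2 138/ 4 143/ 3 121/ 1 119/ 1 120/ 2 119/ 2 119/-2 111/ 0  84/ 0  65/ 2  64/ 0  68/-2  65/ 0  63/-1  63/ 1  64/ 1  84/-1
214 134/-1 142/-2 139/-3 183/-7 193/-7 180/-5 149/-5 141/ 0 120/-3 128/ 0 137/ 4 141/ 4 125/ 2 136/ 3 127/ 0 120/ 0 116/ 0 118/-1 118/ 0 119/-2 114/ 3 112/-4  70/ 1  66/ 0  64/-3  65/ 0  63/ 1  64/ 3  67/-1  78/-1
215 131/ 3 137/ 3 142/ 0 180/-8 193/-8 175/-4 136/-3 130/ 1 111/ 0 122/-1 137/ 5 139/ 4 127/ 2 119/ 0 132/ 1 120/-2 118/-2 118/ 1 118/-2 122/ 1 119/ 1 111/-2
[... 6206 characters left out ...]
-3 172/-1 166/-3 131/-5 134/-7 125/-4 126/-2 166/-3 169/-2
245 114/-2 122/-3 128/-6 129/-4 122/-4 109/-3  90/-1  73/-1  61/-4  57/-1  62/-3  56/-5  57/-2  83/-1 135/-1 115/-1 153/-1 161/ 0 162/-3 161/-2 160/-3 159/-2 159/-2 154/-4 130/-6 136/-5 124/-5 126/-3 156/-2 156/-2
246 110/-2 119/-3 129/-4 130/-6 121/-4 105/-2  90/-3  72/-3  64/-4  69/-3  75/-8  58/-6  57/-1  88/ 0 155/-1 111/-2 137/-1 154/-3 157/-1 160/-2 160/-2 160/-2 159/-3 154/-2 127/-4 131/-5 122/-4 126/-2 150/ 1 158/-2
247 115/-3 120/-3 129/-5 131/-6 123/-4 111/-5  90/-3  71/-4  81/-4  80/-6  60/-4  56/-3  59/-2 104/-2 191/-2 123/-2 130/-2 135/-2 138/-1 157/-3 159/-2 158/-2 160/-2 156/-5 126/-3 132/-7 126/-3 121/ 0 155/-2 157/-3
```

Basket A's bar is at u≈227.3, 2 mm nearer than predicted, and the tip of its hook's lower curl is at u≈217.3. I'll use the same insertion with that correction.

Request:
step_arm:
  deltas:
    - [[0, 0, 0, 0.004, 0], [0, 0.008, 0.0005, 0.004, 0], [0, 0.016, 0.0005, 0.004, 0], [0, 0.024, 0.0005, 0.004, 0], [0, 0.032, 0.0005, 0.004, 0], [0, 0.0365, 0.0005, 0.003, 0], [0, 0.0375, 0.0005, 0.001, 0], [0, 0.0375, 0.0005, 0.001, 0]]

```text
t: 29.8
tcp_pos: [0.5154, 0.1876, 0.1931]
tool_rot: [3.141, 0.001, 0.041]
contact_force: [-0.6, -0.0, -0.9]
finger_gap: 0.0089
grasp_force: 77.9
```

```bash
python3 - <<'E'
from pk import *
s=ctrl.sense();p=s['tcp_pos'];print(p,s['finger_gap'],s['contact_force'])
bar=p+[.0715,.003,.003];print('bar rel curl',bar-[.5993,.19,.25])
im=snap('side','s17.png').astype(int)
for v in range(218,234): print(v,' '.join('%3d/%2d'%(im[v,u,1],im[v,u,0]-im[v,u,1]) for u in range(204,224)))
E
```

```text
[0.51544161 0.18759827 0.19309347] 0.00889118196016149 [-0.56139661 -0.04549747 -0.93961375]
bar rel curl [-0.01235839  0.00059827 -0.05390653]
218 155/-4 189/-7 192/-8 167/-5 125/-2 139/-1 117/-1 133/ 1 155/ 4 149/ 4 143/ 4 115/ 1 133/ 2 126/ 0 117/ 2 116/ 1 120/ 0 118/ 0 120/ 1 117/ 1
219 162/-3 191/-5 189/-7 163/-6 129/ 1 131/ 2 118/ 0 141/ 4 168/ 6 168/ 5 153/ 3 119/ 0 137/ 2 136/ 2 119/ 3 118/-1 118/ 1 121/-1 120/ 2 119/-2
220 179/-3 195/-7 187/-7 159/-6 124/ 2 115/-1 109/ 2 141/ 3 147/ 4 149/ 3 130/ 4 115/ 1 137/ 0 138/ 1 123/-1 120/ 1 121/ 2 120/ 1 119/ 0 121/ 0
221 179/-4 193/-6 177/-5 154/-6 120/-1 113/ 2 139/ 3 142/ 4 143/ 4 136/ 3 114/-1 115/-1 139/-1 139/-2 122/ 0 115/ 1 120/ 2 119/ 1 120/ 0 118/ 0
222 178/-6 194/-9 182/-7 151/-6 118/ 0 111/ 1 139/ 3 142/ 4 137/ 2 110/-1 104/-3 113/-2 139/-1 140/ 1 124/ 1 124/ 1 124/-2 121/-1 125/-2 122/ 1
223 182/-5 195/-7 179/-6 137/-3 105/ 1 118/ 2 129/ 3 135/ 5 121/ 2  95/-3  92/-1 114/-1 139/ 3 142/-2 139/ 3 138/ 1 137/ 0 138/-1 140/ 0 137/ 3
224 187/-8 196/-8 180/-6 134/-2 116/ 2 120/ 4 121/ 2 121/ 2  98/-1  90/-4  93/-2 113/ 0 136/
[... 647 characters left out ...]
82/-2  71/-3  52/ 1  79/-2 133/-6 151/-4 199/-5 177/-5 110/-4 120/ 0 138/ 3 157/ 5 166/ 0 180/-1 211/-3 211/-2 210/-3 212/-2
230  68/-1  57/-1  48/-2  49/ 1  46/ 2  78/-2 132/-3 156/-6 200/-5 175/-8 110/-5 109/ 2 137/ 5 136/ 3 156/ 1 201/ 2 225/-2 225/-1 225/-2 225/ 0
231  46/ 0  43/ 1  43/-2  39/ 2  47/-3  79/ 1 124/-3 126/-6 146/-7 127/-5 100/-2 128/ 2 145/ 3 148/ 4 156/ 2 163/-2 175/-3 175/-1 178/-3 177/-2
232  43/ 1  41/-3  35/ 2  40/ 1  61/-1 115/-3 131/-5 117/-1 134/-4 123/-6  94/ 1 134/ 2 142/ 4 152/ 3 163/ 0 127/ 0 134/-3 136/-2 138/-2 140/-2
233  41/ 1  41/-2  41/ 0  52/-2  83/-2 125/-3 132/-4 118/-6 131/-6 119/-4 101/ 1 139/ 4 143/ 5 148/ 5 171/ 1 106/-4  89/-3  92/-5  92/-3  94/-5
```

Same arrangement as before (bar u≈212.3, tip u≈217), so I'll lower.

Request:
step_arm:
  deltas:
    - [[0, 0.001, 0, -0.005, 0], [0, 0.0025, 0, -0.01, 0], [0, 0.0045, 0, -0.015, 0], [0, 0.0065, 0, -0.02, 0], [0, 0.0085, 0, -0.025, 0], [0, 0.0105, 0, -0.03, 0], [0, 0.0115, 0, -0.034, 0], [0, 0.012, 0, -0.036, 0], [0, 0.012, 0, -0.036, 0]]

```text
t: 30.6
tcp_pos: [0.5287, 0.188, 0.1586]
tool_rot: [-3.141, -0.004, 0.041]
contact_force: [-1.2, 1.1, 6.7]
finger_gap: 0.0094
grasp_force: 79.4
```

Request:
step_arm:
  deltas:
    - [[0.1, 0, 0, 0, 0], [0.2, 0, 0, 0, 0], [0.35, 0, 0, 0, 0], [0.5, 0, 0, 0, 0], [0.5, 0, 0, 0, 0], [0.5, 0, 0, 0, 0], [0.5, 0, 0, 0.02, 0], [0.5, 0, 0, 0.05, 0], [0.5, -0.01, 0, 0.085, 0], [0.5, -0.03, 0, 0.12, 0], [0.5, -0.06, 0, 0.14, 0], [0.5, -0.1, -0.01, 0.15, 0]]

```text
t: 31.6
tcp_pos: [0.4287, 0.1786, 0.3102]
tool_rot: [-3.14, -0.004, 0.041]
contact_force: [0.0, 0.3, 0.7]
finger_gap: 0.0427
grasp_force: 0.0
```

Request:
step_arm:
  deltas:
    - [[0.5, -0.01, -0.04, 0.02, 0], [0.5, -0.02, -0.08, 0.03, 0], [0.5, -0.03, -0.12, 0.03, 0], [0.5, -0.03, -0.16, 0.03, 0], [0.5, -0.03, -0.2, 0.03, 0], [0.5, -0.03, -0.24, 0.03, 0], [0.5, -0.03, -0.28, 0.03, 0], [0.5, -0.03, -0.32, 0.03, 0], [0.5, -0.03, -0.36, 0.03, 0], [0.5, -0.03, -0.4, 0.03, 0], [0.5, -0.03, -0.44, 0.03, 0], [0.5, -0.03, -0.46, 0.03, 0]]

```text
t: 32.6
tcp_pos: [0.3975, -0.2857, 0.3374]
tool_rot: [3.141, 0.0, 0.039]
contact_force: [-0.0, -0.5, 1.0]
finger_gap: 0.0428
grasp_force: 0.0
```

Request:
step_arm:
  deltas:
    - [[0.5, 0, 0, 0, 0], [0.5, 0, 0, 0, 0], [0.5, 0, 0, 0, 0], [0.5, 0, 0, 0, 0], [0.5, 0, 0, 0, 0], [0.5, 0, 0, 0, 0], [0.5, 0, 0, 0, 0], [0.5, 0, 0, 0, 0], [0.5, 0, 0, 0, 0], [0.5, 0, 0, 0, 0], [0.5, 0, 0, 0, 0], [0.5, 0, 0, 0, 0]]

```text
t: 33.6
tcp_pos: [0.3981, -0.2821, 0.3376]
tool_rot: [-3.142, 0.0, 0.041]
contact_force: [0.2, -0.3, 0.2]
finger_gap: 0.0428
grasp_force: 0.0
```

```bash
python3 - <<'E'
from h import *
s=ctrl.sense();print(s['t'],s['tcp_pos'],s['contact_force'])
snap('side','s18.png');snap('top','t18.png')
b=cv2.imread('pics/s18.png')[150:280,170:290];a=cv2.imread('pics/t18.png')[145:245,165:300]
cv2.imwrite('pics/c14.png',np.hstack([cv2.resize(b,(480,520),interpolation=2),cv2.resize(a,(320,520),interpolation=2)]))
E
```

```text
33.6 [ 0.39809918 -0.28212631  0.33761064] [ 0.19813047 -0.25817542  0.15778691]
```

View pics/c14.png

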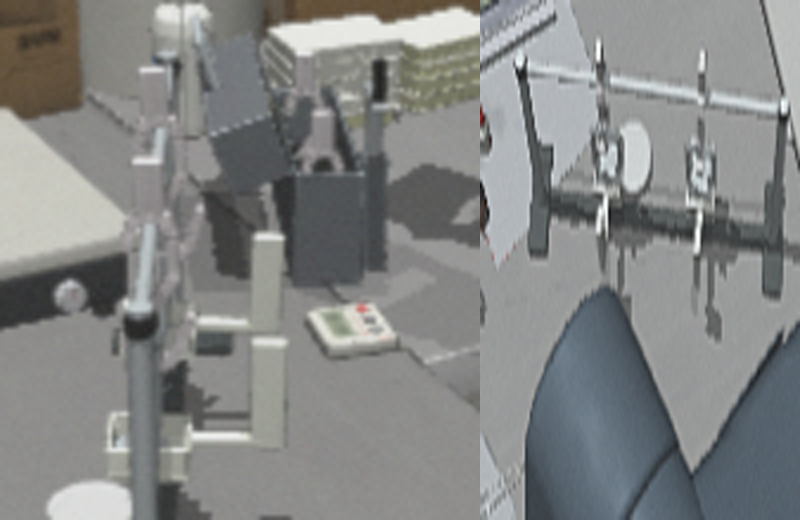

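Both baskets hang level from their own hooks, with blades at side crop (268,285) and (268,390). The bench is clear of baskets and the lid stands open, so I'm handing in.

```bash
python3 -c "
from plant import ctrl
print(ctrl.hand_in())"
```

```text
the job is handed in; nothing more can be done
None
```

I handed the job in at about 34 s: both baskets on the bench hang level from their own S-hooks on the rail, the latch is clear and the lid is open. The last camera views show this, but hand-in returned no verdict.

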